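# Prop the bin lid on its stay and fetch out the scoop

## Task

The bin's yellow lid sinks shut by itself: raise it, swing the steel stay at its side up past upright and lower the lid so that it rests on the stay. Then reach in under the lid, take out the scoop and lay it flat on the floor of the blue crate, setting it down rather than dropping it. Leave the lid propped and the other things where they are.

Things in the scene. Friction and masses are not known exactly. Their poses are not given: they have to be found in the camera images.
- bin: black open storage bin fixed to the table, 210 deep (its x) by 300 wide (its y) by 100 high, walls and floor 6 thick. Origin: centre of its underside; x points from its front to its hinge side, z up. The lid turns about its far rim, the stay hangs on its -y side.
- lid (a joint): lid hinge angle (rad): 0 shut, grows as the front edge rises, stops at 1.42. A stiff damper (about 2 N m s/rad; some 4 N at the handle to lift at 0.35 rad/s): let go, the lid (0.15 kg) neither stays nor slams but sinks slowly, about 10 s from 1.35 to 1.2. The stay passes under the lid's catch only while this is above about 1.17. Resting on the upright stay it reads 1.02 to 1.07.
- lid_hinge (a point): a point on the lid's hinge axis (which runs along the bin's y), mid-width of the far rim, at rim height (100 above the table).
- lid_handle (a point): where to pinch the lid's black handle tab: 248 from the hinge axis, 8 above it when shut, mid-width. The yellow lid is 210 from hinge to front edge, 8 thick; the tab sticks out 58 beyond that edge, 30 wide (along the bin's y: pinch it there), 22 thick; this point is 20 short of its end. The tab can turn between the fingers as the lid swings.
- stay (a joint): swing of the stay (rad): 0 lying level, pointing to the bin's front, grows as its free end rises, stops at 1.80, where it leans a little back past upright and stays by itself; let go short of upright (1.57) it falls back. Turns easily.
- stay_pivot (a point): pivot of the stay, on the outside of the bin's -y wall, 30 out from that wall, 10 in front of the bin's middle and 24 below the rim. It turns about the bin's y axis.
- stay_grip (a point): middle of the red square sleeve (18 by 18, length 42) at the stay's free end, 130 from the pivot. The stay is a steel rod, 155 from pivot to the centre of its ball end (diameter 16). When it lies, the sleeve is in front of the bin's front wall with room on both sides: pinch it along the bin's y; it can turn between the fingers.
- lid_catch (a point): middle of the steel catch plate, 44 by 46, that sticks out of the lid's -y edge, 148 from the hinge axis, level with the lid's underside; a lip 12 deep on its front side keeps the stay's ball end from slipping forward.
- scoop: aluminium hand scoop lying on the bin's floor, in the left or right half, 140 long, 64 wide, 48 high, 0.18 kg. Origin: underside of the bowl, x along it towards the handle, z up. Bowl from x -55 to +20 (sides 37 high, back wall 48); red handle from x +20 to +85. The handle points to the hinge side of the bin, so it lies below the propped lid.
- scoop_grip (a point): grip point in the red handle: 55 along x and 42 above the scoop's underside. The handle is 22 wide (across the scoop) and 18 thick.
- crate: blue open crate fixed to the table, 240 (x) by 200 (y) by 65 high, walls and floor 5 thick, empty. Origin: centre of its underside.
- tin: bystander: green tin standing in the bin, diameter 56, height 65. Origin: centre of its underside
- spraycan: bystander: blue spray can, diameter 56, height 170. Origin: centre of its underside
- paint_tin: bystander: white paint tin, diameter 90, height 110. Origin: centre of its underside
- jar: bystander: glass jar with red lid, diameter 68, height 100. Origin: centre of its underside
- hammer: bystander: hammer lying on the table
- oil_bottle: bystander: green bottle with yellow label, diameter 70, height 180. Origin: centre of its underside
- brush: bystander: brush lying on the table

How it is judged:
By the outcome, as a careful person would: the job done as asked, in the order asked, and still so for the second after the job is handed in, with the robot touching nothing.
It also fails if it takes over 72 s, if anything falls off the work surface, if the arm or the gripper's body presses on something with over 40 N, if the wrist force passes 120 N, or if a joint passes its speed limit or range.

## Robot

A 7-joint arm with a two-finger parallel gripper is mounted at the origin on the work surface. World frame = base frame: x ahead of the robot, y to its left, z up, the work surface at z = 0. Lengths are in m, angles in rad, forces in N, time in s.
With the tool pointing down it reaches from about 0.425 to 0.925 m from the base axis. Payload 6.8 kg.
Tool frame: the origin (TCP) lies midway between the tips of the shut fingers; the grasp point (between the pads) lies 19 mm behind it; z points along the fingers, x is the direction in which the jaws open and shut, and the axes are right-handed (so a half turn about z gives the same grasp; the last joint's range is limited). The gripper opens to 85 mm and grips with 20 to 120 N. Pads are 22 mm wide; open, the fingers measure 114 mm over their backs; the gripper's body (76 mm by 85 mm) begins 54 mm behind the grasp point. The pads swing forward as they close: fully open they stand 13 mm farther back than shut.
Start: joints at [1.137, 0.477, 0.022, 1.555, -0.011, 1.109, -0.083], TCP at [0.216, -0.64, 0.231] pointing down, gripper open.
Joint ranges: [-2.96, 2.96], [-0.34, 2.1], [-1.41, 1.46], [0.24, 2.44], [-1.37, 4.51], [0.17, 1.92], [-2.96, 2.96]. Speed limits (rad/s): [2.39, 2.39, 3.14, 3.14, 3.14, 3.14, 3.14].

## Interface

Orientations are given as a unit quaternion [w, x, y, z].
In Python, from station import bot, imaging, nets gives the robot as it stands. The module is installed in compiled form; this text tells all that it offers.
- The arm moves only by the tool apply_moves, never from a script. Its argument "moves" is text: rows parted by semicolons, each of 7 numbers parted by spaces: the gripper command: -1 is fully open, 1 is shut, values between are in proportion, then the shift along the tool's x, y, z normalised to -1 to 1, where 1 is 120 mm, then the turn, a rotation vector about the tool's x, y, z normalised to -1 to 1, where 1 is 4 degrees. In form: hand dx dy dz rx ry rz; .... A call has 1 to 12 rows; each row shifts and turns the commanded pose from where the row before left it, along the tool's axes as they then stand; what a row does not reach is not made up. A row lasts 1/12 s, in which the tool goes at most 41.7 mm and 7.16 degrees, less where a joint would pass 70% of its speed; a pose out of reach is approached as far as the arm can. A call with a number of a shift or a turn outside -1 to 1 is refused whole. A call with a gripper value outside its range is refused whole. The fingers move at their own pace and stop on an object; "force" is the grip in N (left out, the last holds). Time passes only in rows, so rows that do not move let the fingers close. It gives the time, the measured TCP pose, the force and the opening at its end, in the units of the state.
- bot.get_obs(): the state, without advancing time (a new reading comes with each control period).
- imaging.read_camera(name): name is "side" or "top" or "wrist"; returns a dict with "image" (400x640x3 uint8, red, green, blue), "fx", "fy", "cx", "cy" (pixels), "dist_coeffs" ([k1, k2, p1, p2, k3] as OpenCV has them; the pictures are not rectified), "view" (4x4, takes a point from world to camera coordinates); the wrist camera has in their place "mount" (4x4, takes a point from camera to tool coordinates, whose origin is the TCP and whose axes are the tool frame's). Camera axes: x right, y down, z forward; pixel columns grow to the right and rows downward; lengths in m; the calibration is good to about 2 mm. A picture is of the moment at which its call begins: read the wrist's pose just before it. There is no depth.
- bot.hand_in(): hands the job in, once; it reports no verdict.
Trained networks look in a picture, given as the dict that the camera call returned (one of the last four; its "shot" number tells which), for a name from the list of things; names that differ only in an ending like _2 or _b are one class to them, and where a whole thing is asked for, a point or a joint stands for the part that bears it (a point fixed in the world has none). Each returns a list of dicts, best first, with "score" (0 to 1); they miss things now and then, are a little off and sometimes report something else, mostly with a low value. They report only what shows in the picture. A call takes as long as a camera call.
- nets.spot_in(picture, name): "rect" ([left, top, right, bottom] in pixels, round what is visible of it).
- nets.outline_of(picture, name): "region" (400x640 bool, what is visible of it) and "rect" ([left, top, right, bottom] in pixels, round what is visible of it).
- nets.spot_point(picture, name): "location" ([column, row] in pixels: a listed point, or the origin of a listed thing).
The state is a dict: "t": time; "q": joint angles; "joint_vel": joint speeds; "joint_torque": joint torques, N m; "eef_pos": TCP position; "tool_rot": TCP orientation; "contact_force": force on the tool from outside, world axes, zero at the start; "torque": the same for the moment, N m; "gripper_width": opening from 0.0 (shut) to 1.0 (fully open).
Only numpy, scipy, OpenCV 4.12 (cv2) and the standard library are available. Lean on these libraries where they do the work, as an engineer would, in place of code of your own. Each camera call takes 0.05 s, during which the arm holds its last target.

## Working session

There is one attempt and no reset: what is moved stays moved. The work goes in short steps, Python scripts to look and compute and a tool call to move; the robot and the scene stay as the last step left them, time stands still between calls to the robot, and variables do not carry over. Pictures are saved under pics/ and viewed, and the job is handed in when it is done.

Besides the shell and the picture viewer there is one more tool, called after ">>>" by a JSON object that holds its "method" and its "body". apply_moves: Moves the arm, as the interface text tells. Scaled input: -1 to 1 covers 120 mm each way for a shift and 4 degrees each way for a turn. Its arguments: {"type":"object","properties":{"moves":{"type":"string"},"force":{"type":"number"}},"required":["moves"]}

```bash
mkdir -p pics; ls
cat > h.py <<'E'
import numpy as np, cv2
from scipy.spatial.transform import Rotation as R
from station import bot, imaging, nets
def rot(q): return R.from_quat([q[1],q[2],q[3],q[0]]).as_matrix()
def cam(name):
    o=bot.get_obs(); p=imaging.read_camera(name)
    K=np.array([[p['fx'],0,p['cx']],[0,p['fy'],p['cy']],[0,0,1.]])
    if 'view' in p: V=np.array(p['view'])
    else:
        T=np.eye(4);T[:3,:3]=rot(o['tool_rot']);T[:3,3]=o['eef_pos']
        V=np.linalg.inv(T@np.array(p['mount']))
    return p,K,np.array(p['dist_coeffs'],float),V
def save(p,fn): cv2.imwrite('pics/'+fn,p['image'][:,:,::-1])
def ray(c,px):
    p,K,d,V=c
    n=cv2.undistortPoints(np.array([[px]],float),K,d)[0,0]
    Rm=V[:3,:3];o=-Rm.T@V[:3,3];dd=Rm.T@np.array([n[0],n[1],1]);return o,dd/np.linalg.norm(dd)
def onz(c,px,z):
    o,d=ray(c,px);return o+d*(z-o[2])/d[2]
def tri(rs):
    A=np.zeros((3,3));b=np.zeros(3)
    for o,d in rs:
        M=np.eye(3)-np.outer(d,d);A+=M;b+=M@o
    x=np.linalg.solve(A,b);return x,[np.linalg.norm((np.eye(3)-np.outer(d,d))@(x-o)) for o,d in rs]
def proj(c,P):
    p,K,d,V=c
    return cv2.projectPoints(np.atleast_2d(np.array(P,float)),cv2.Rodrigues(V[:3,:3])[0],V[:3,3],K,d)[0][:,0]
E
python3 - <<'E'
from h import *
o=bot.get_obs();print({k:np.round(v,3) for k,v in o.items()})
for n in ['side','top','wrist']:
    c=cam(n);save(c[0],n+'0.png')
    V=c[3];print(n,c[1][0,0],c[2],'pos',-V[:3,:3].T@V[:3,3])
    for t in ['lid_hinge','lid_handle','stay_pivot','stay_grip','lid_catch','scoop_grip','scoop','crate','bin','tin','spraycan','paint_tin','jar','oil_bottle']:
        r=nets.spot_point(c[0],t)
        print(t,[(np.round(x['location']),round(x['score'],2)) for x in r[:2]])
E
```

```text
pics
{'t': np.float64(0.0), 'q': array([ 1.137,  0.478,  0.022,  1.556, -0.012,  1.109, -0.083]), 'joint_vel': array([-0.001,  0.001, -0.002,  0.   ,  0.001, -0.   ,  0.   ]), 'joint_torque': array([-1.0000e-03, -5.9645e+01,  1.6070e+00, -2.8119e+01,  1.3000e-02,
        9.0000e-03, -0.0000e+00]), 'eef_pos': array([ 0.216, -0.639,  0.23 ]), 'tool_rot': array([-0.   ,  0.812, -0.583, -0.001]), 'contact_force': array([0.703, 0.093, 0.161]), 'torque': array([-0.005,  0.007,  0.015]), 'gripper_width': np.float64(1.003)}
side 383.38452888112266 [-0.01265548  0.          0.          0.          0.        ] pos [0.2443736  0.88805381 0.7323357 ]
lid_hinge [(array([265., 200.]), 0.93)]
lid_handle [(array([341., 208.]), 0.89)]
stay_pivot [(array([319., 182.]), 0.93)]
stay_grip [(array([351., 193.]), 0.52)]
lid_catch [(array([327., 182.]), 0.59)]
scoop_grip []
scoop []
crate [(array([292., 336.]), 0.61)]
bin [(array([298., 229.]), 0.63)]
tin [(array([266., 198.]), 0.6)]
spraycan [(array([230., 283.]), 0.7)]
paint_tin [(array([337., 180.]), 0.94)]
jar [(array([364., 177.]), 0.67)]
oil_bottle [(
[... 337 characters left out ...]
 0.61), (array([373., 216.]), 0.55)]
lid_catch [(array([369., 183.]), 0.92)]
scoop_grip []
scoop [(array([322., 177.]), 0.74)]
crate [(array([198., 212.]), 0.79)]
bin [(array([320., 174.]), 0.97)]
tin []
spraycan [(array([237., 144.]), 0.79), (array([319., 174.]), 0.71)]
paint_tin [(array([426., 183.]), 0.9)]
jar [(array([432., 211.]), 0.68)]
oil_bottle [(array([198., 148.]), 0.95)]
wrist 302.33534432394026 [-0.01623773  0.          0.          0.          0.        ] pos [ 0.29105359 -0.61399487  0.37426982]
lid_hinge []
lid_handle []
stay_pivot []
stay_grip []
lid_catch []
scoop_grip []
scoop []
crate []
bin []
tin []
spraycan []
paint_tin []
jar []
oil_bottle [(array([192.,  22.]), 0.62)]
```

View pics/side0.png

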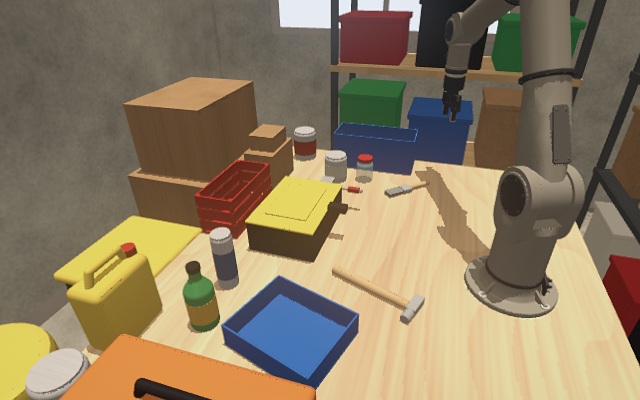

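View pics/top0.png

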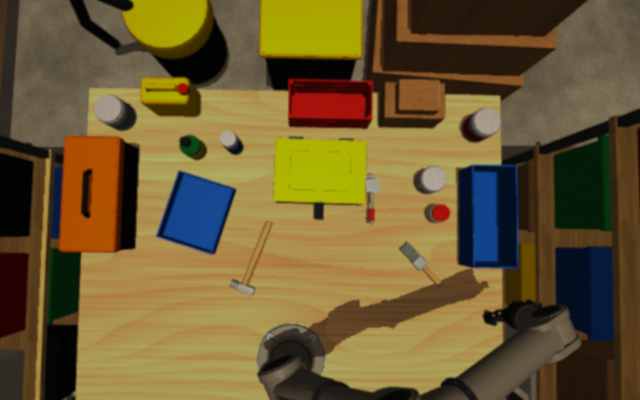

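Run:
```python
from h import *
s=cam('side');t=cam('top')
print(s[3],t[3])
for c in (t,):
  for n,z in [('lid_hinge',.1),('lid_handle',.108),('stay_pivot',.076),('stay_grip',.076),('lid_catch',.1),('crate',0.005),('bin',0.1),('paint_tin',0),('jar',0),('oil_bottle',0),('spraycan',0)]:
    for x in nets.spot_point(c[0],n)[:2]: print(n,np.round(onz(c,x['location'],z),4),x['location'],round(x['score'],2))
for n in ['lid_hinge','lid_handle','stay_pivot','stay_grip','lid_catch']:
  a=nets.spot_point(s[0],n);b=nets.spot_point(t[0],n)
  if a and b:
    for y in b[:2]:
      X,e=tri([ray(s,a[0]['location']),ray(t,y['location'])]);print(n,np.round(X,4),np.round(e,4))
for n in ['hammer','brush','crate','lid_handle']:
    print(n,[(np.round(x['rect']),round(x['score'],2)) for x in nets.spot_in(t[0],n)[:2]])
```

```text
[[-0.95645938 -0.29175918 -0.00787637  0.49859942]
 [-0.14438151  0.49642698 -0.85598729  0.22129921]
 [ 0.25365219 -0.81757987 -0.51693687  1.04264034]
 [ 0.          0.          0.          1.        ]] [[ 0.01556413 -0.99970318  0.01874313 -0.09840195]
 [-0.99790305 -0.01670851 -0.06253254  0.53882406]
 [ 0.06282715 -0.01773056 -0.99786691  1.61922213]
 [ 0.          0.          0.          1.        ]]
lid_hinge [ 0.7484 -0.0963  0.1   ] [321.9, 139.8] 0.73
lid_handle [ 0.4947 -0.0976  0.108 ] [321.2, 214.8] 0.77
stay_pivot [ 0.6388 -0.2765  0.076 ] [373.9, 173.9] 0.6
stay_grip [ 0.5046 -0.2793  0.076 ] [374.4, 213.1] 0.69
lid_catch [ 0.6071 -0.2627  0.1   ] [370.7, 182.3] 0.84
crate [0.5034 0.337  0.005 ] [197.7, 211.4] 0.66
crate [ 0.6125 -0.4615  0.005 ] [422.6, 184.6] 0.16
bin [ 0.625  -0.0914  0.1   ] [319.9, 176.1] 0.8
paint_tin [ 0.6199 -0.4823  0.    ] [428.0, 182.8] 0.89
jar [ 0.5078 -0.508   0.    ] [435.1, 214.1] 0.69
oil_bottle [0.7166 0.3376 0.    ] [199.8, 151.9] 0.81
spraycan [0.7499 0.213  0.    ] [234.9, 143.3] 0.84
lid_hinge [ 0.7512 -0.0953  0.0997] [0.0029 0.0029]
lid_handle [ 0.4999 -0.0963  0.1094] [0.0054 0.0054]
stay_pivot [ 0.635  -0.2783  0.0712] [0.0045 0.0045]
stay_grip [ 0.5088 -0.2778  0.0801] [0.0045 0.0045]
lid_catch [ 0.6043 -0.265   0.0899] [0.004 0.004]
hammer [(array([230., 222., 272., 296.]), 0.73)]
brush [(array([399., 242., 448., 287.]), 0.78), (array([272., 138., 378., 225.]), 0.62)]
crate [(array([156., 170., 235., 252.]), 0.91)]
lid_handle [(array([276., 140., 378., 221.]), 0.66)]
```

The top view shows the lid shut with its tab at about (318,211), the lying stay at (372,213) with the pivot at (373,175), and the crate centred at about (197,212). I'll fit the lid and crate rectangles next.

Run:
```python
from h import *
t=cam('top');im=t[0]['image'];hsv=cv2.cvtColor(im,cv2.COLOR_RGB2HSV)
def fit(m,z,roi):
    M=np.zeros(m.shape,np.uint8);a,b,c,d=roi;M[b:d,a:c]=m[b:d,a:c]
    M=cv2.morphologyEx(M,cv2.MORPH_OPEN,np.ones((5,5)))
    cs=max(cv2.findContours(M,cv2.RETR_EXTERNAL,cv2.CHAIN_APPROX_NONE)[0],key=cv2.contourArea)[:,0]
    P=np.array([onz(t,p,z)[:2] for p in cs.astype(float)]).astype(np.float32)
    (c,s,a)=cv2.minAreaRect(P);print('rect',np.round(c,4),np.round(s,4),a); print(np.round(cv2.boxPoints((c,s,a)),4))
y=((hsv[...,0]>22)&(hsv[...,0]<38)&(hsv[...,1]>170)).astype(np.uint8)
fit(y,.108,(262,128,385,225))
b=((hsv[...,0]>100)&(hsv[...,0]<120)&(hsv[...,1]>110)).astype(np.uint8)
fit(b,.065,(150,160,245,262))
c=t
big=cv2.resize(im[120:240,260:400],None,fx=5,fy=5,interpolation=cv2.INTER_CUBIC);cv2.imwrite('pics/binz.png',big[:,:,::-1])
```

```text
rect [ 0.642  -0.0908] [0.3081 0.2175] 89.15055084228516
[[ 0.531  -0.2432]
 [ 0.7484 -0.2464]
 [ 0.753   0.0617]
 [ 0.5355  0.0649]]
rect [0.4986 0.3289] [0.2021 0.2338] 73.10829162597656
[[0.3574 0.2662]
 [0.5811 0.1982]
 [0.6398 0.3916]
 [0.4161 0.4595]]
```

View pics/binz.png

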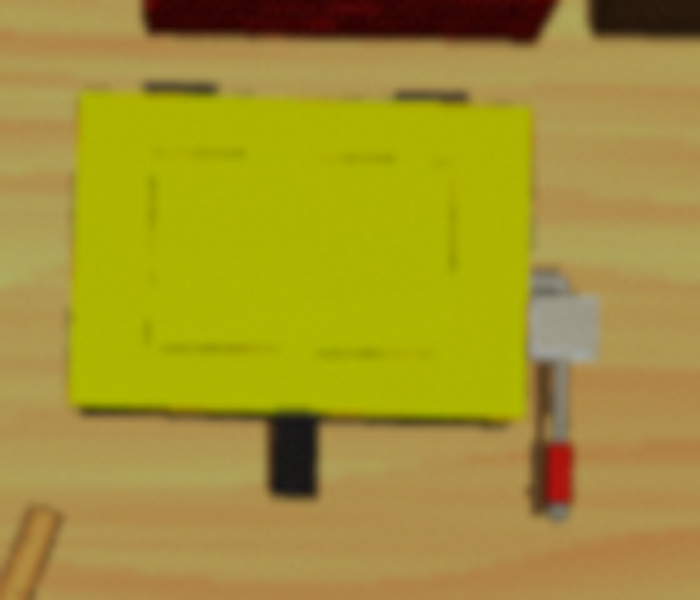

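```bash
cat >> h.py <<'E'
YAW=np.radians(-0.85)
def Rt(tilt,yaw=YAW):
    # tool x = -(bin y), z = down, tilted outwards by tilt deg (tip forward)
    a=np.radians(tilt); X=np.array([np.sin(yaw),-np.cos(yaw),0]); f=np.array([np.cos(yaw),np.sin(yaw),0])
    Z=np.sin(a)*f+np.array([0,0,-np.cos(a)]); Y=np.cross(Z,X); return np.stack([X,Y,Z],1)
def G2T(G,Rm,d=.019): return np.array(G)+d*Rm[:,2]
def cur():
    o=bot.get_obs(); return np.array(o['eef_pos']),rot(o['tool_rot']),o
def plan(wps,g,start=None,n=None,vmax=.040,wmax=3.9,nd=3):
    """wps list of (TCPpos,R); g grip value; prints rows"""
    p,Rm,o=cur() if start is None else (*start,None)
    rows=[]
    for i,(q,Q) in enumerate(wps):
        q=np.array(q)
        dr=R.from_matrix(Rm.T@Q).as_rotvec()
        k=int(max(1,np.ceil(max(np.linalg.norm(q-p)/vmax,np.degrees(np.linalg.norm(dr))/wmax))))
        if n and n[i]: k=n[i]
        p0,R0=p.copy(),Rm.copy()
        for j in range(1,k+1):
            tp=p0+(q-p0)*j/k; tR=R0@R.from_rotvec(dr*j/k).as_matrix()
            d=np.round(Rm.T@(tp-p)/.12,nd); w=np.round(np.degrees(R.from_matrix(Rm.T@tR).as_rotvec())/4,nd)
            rows.append([g,*d,*w])
            p=p+Rm@(d*.12); Rm=Rm@R.from_rotvec(np.radians(w*4)).as_matrix()
    for i in range(0,len(rows),12):
        print('; '.join(' '.join(f'{v:g}' for v in r) for r in rows[i:i+12]));print()
    print('end',np.round(p,4),len(rows)); return p,Rm
E
python3 - <<'E'
from h import *
Q=Rt(12)
G=np.array([.501,-.089,.108])
T=G2T(G,Q)
a=T-Q[:,2]*.11
plan([(a,Q),(T,Q)],-0.3)
E
```

```text
-0.3 -0.227 -0.223 0.018 0.186 0.032 0.304; -0.3 -0.233 -0.218 0.02 0.185 0.032 0.304; -0.3 -0.236 -0.213 0.023 0.186 0.032 0.304; -0.3 -0.242 -0.207 0.024 0.186 0.031 0.303; -0.3 -0.245 -0.202 0.027 0.185 0.032 0.304; -0.3 -0.25 -0.196 0.029 0.186 0.032 0.304; -0.3 -0.254 -0.191 0.031 0.186 0.032 0.304; -0.3 -0.259 -0.184 0.032 0.185 0.032 0.304; -0.3 -0.262 -0.179 0.035 0.186 0.032 0.304; -0.3 -0.266 -0.173 0.036 0.186 0.031 0.304; -0.3 -0.269 -0.166 0.037 0.185 0.032 0.304; -0.3 -0.273 -0.16 0.039 0.186 0.032 0.303

-0.3 -0.277 -0.154 0.041 0.186 0.032 0.304; -0.3 -0.28 -0.148 0.042 0.185 0.032 0.304; -0.3 -0.283 -0.14 0.043 0.186 0.032 0.304; -0.3 -0.286 -0.135 0.045 0.185 0.032 0.304; -0.3 0 0 0.305 0 -0 -0; -0.3 0 0 0.306 0 -0 -0; -0.3 0 0 0.305 0 -0 -0

end [ 0.505  -0.089   0.0894] 19
```

>>> {"method": "apply_moves", "body": {"moves": "-0.3 -0.23 -0.22 0.02 0.19 0.03 0.3; -0.3 -0.23 -0.22 0.02 0.19 0.03 0.3; -0.3 -0.24 -0.21 0.02 0.19 0.03 0.3; -0.3 -0.24 -0.21 0.02 0.19 0.03 0.3; -0.3 -0.25 -0.2 0.03 0.19 0.03 0.3; -0.3 -0.25 -0.2 0.03 0.19 0.03 0.3; -0.3 -0.25 -0.19 0.03 0.19 0.03 0.3; -0.3 -0.26 -0.18 0.03 0.19 0.03 0.3; -0.3 -0.26 -0.18 0.03 0.19 0.03 0.3; -0.3 -0.27 -0.17 0.04 0.19 0.03 0.3; -0.3 -0.27 -0.17 0.04 0.19 0.03 0.3; -0.3 -0.27 -0.16 0.04 0.19 0.03 0.3", "force": 60}}

```text
t: 4.65
eef_pos: [0.4152, -0.2241, 0.2068]
tool_rot: [-0.057, 0.73, -0.679, 0.057]
contact_force: [0.6, -0.9, -0.3]
gripper_width: 0.65
```

>>> {"method": "apply_moves", "body": {"moves": "-0.3 -0.28 -0.15 0.04 0.19 0.03 0.3; -0.3 -0.28 -0.15 0.04 0.19 0.03 0.3; -0.3 -0.28 -0.14 0.04 0.19 0.03 0.3; -0.3 -0.28 -0.13 0.04 0.19 0.03 0.3; -0.3 0 0 0 0 0 0"}}

```text
t: 5.07
eef_pos: [0.4822, -0.0811, 0.2002]
tool_rot: [0.078, -0.702, 0.704, -0.075]
contact_force: [0.8, 1.2, -0.7]
gripper_width: 0.652
```

Run:
```python
from h import *
p,Rm,o=cur();print(o['t'],p,np.round(Rm,3),np.round(o['q'],3),o['gripper_width'],np.round(o['contact_force'],1))
c=cam('wrist');save(c[0],'w1.png')
for n in ['lid_handle']: print(n,[(x['location'],x['score'],onz(c,x['location'],.108)) for x in nets.spot_point(c[0],n)[:2]])
```

```text
5.0667 [ 0.48222717 -0.08110537  0.20018672] [[-0.002 -0.977  0.215]
 [-1.     0.003  0.004]
 [-0.005 -0.215 -0.977]] [ 0.364  0.122 -0.336  2.155  0.047  0.655 -1.573] 0.6523454438680293 [ 0.8  1.2 -0.7]
lid_handle [([325.1, 204.1], 0.72, array([ 0.50070101, -0.08773756,  0.108     ]))]
```

View pics/w1.png

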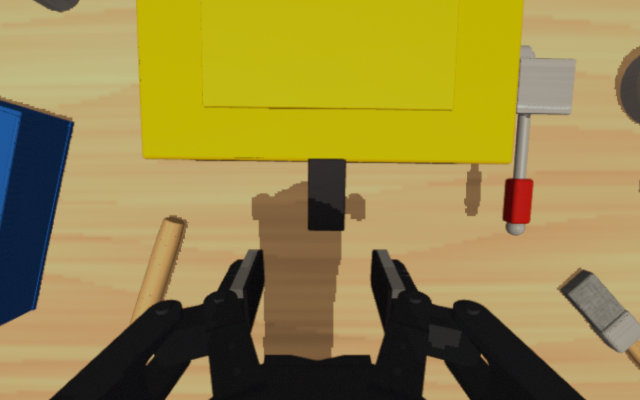

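```bash
cat >> h.py <<'E'
BX=np.array([np.cos(YAW),np.sin(YAW),0]); BY=np.array([-np.sin(YAW),np.cos(YAW),0])
G0=np.array([.5007,-.0883,.108])
H=G0+.248*BX; H[2]=.1
def Gl(f): return H+BX*(-.248*np.cos(f)+.008*np.sin(f))+np.array([0,0,.248*np.sin(f)+.008*np.cos(f)])
E
python3 - <<'E'
from h import *
p,Rm,o=cur()
Q=Rm
a=plan([(G2T(Gl(0),Q),Q)],-0.3,nd=2)
fs=np.linspace(0,1.39,25)[1:]
plan([(G2T(Gl(f),Q),Q) for f in fs],1,start=a,n=[1]*24,nd=2)
E
```

```text
-0.3 0 -0 0.31 0 0 0; -0.3 0.01 -0 0.32 0 0 0; -0.3 0 -0.01 0.31 0 0 0

end [ 0.5051 -0.088   0.0897] 3
1 0 -0.03 -0.11 0 0 0; 1 0 -0.04 -0.12 0 0 0; 1 0 -0.04 -0.11 0 0 0; 1 0 -0.06 -0.11 0 0 0; 1 0 -0.05 -0.1 0 0 0; 1 0 -0.07 -0.1 0 0 0; 1 0 -0.07 -0.1 0 0 0; 1 0 -0.07 -0.09 0 0 0; 1 0 -0.08 -0.09 0 0 0; 1 0 -0.09 -0.08 0 0 0; 1 0 -0.09 -0.08 0 0 0; 1 0 -0.09 -0.08 0 0 0

1 0 -0.1 -0.06 0 0 0; 1 0 -0.11 -0.07 0 0 0; 1 0.01 -0.1 -0.05 0 0 0; 1 -0 -0.11 -0.05 0 0 0; 1 -0 -0.11 -0.04 0 0 0; 1 -0 -0.12 -0.04 0 0 0; 1 -0 -0.11 -0.03 0 0 0; 1 -0 -0.12 -0.02 0 0 0; 1 -0 -0.12 -0.02 0 0 0; 1 0 -0.12 -0.01 0 0 0; 1 0 -0.12 -0 0 0 0; 1 0 -0.12 0 0 0 0

end [ 0.7163 -0.0911  0.3271] 24
```

>>> {"method": "apply_moves", "body": {"moves": "-0.3 0 0 0.31 0 0 0; -0.3 0.01 0 0.32 0 0 0; -0.3 0 -0.01 0.31 0 0 0; -0.3 0 0 0 0 0 0; 1 0 0 0 0 0 0; 1 0 0 0 0 0 0; 1 0 0 0 0 0 0; 1 0 0 0 0 0 0", "force": 60}}

```text
t: 5.83
eef_pos: [0.5045, -0.0882, 0.0918]
tool_rot: [0.077, -0.699, 0.707, -0.075]
contact_force: [-1.8, 7.2, -0.5]
gripper_width: 0.343
```

>>> {"method": "apply_moves", "body": {"moves": "1 0 -0.03 -0.11 0 0 0; 1 0 -0.04 -0.12 0 0 0; 1 0 -0.04 -0.11 0 0 0; 1 0 -0.06 -0.11 0 0 0; 1 0 -0.05 -0.1 0 0 0; 1 0 -0.07 -0.1 0 0 0; 1 0 -0.07 -0.1 0 0 0; 1 0 -0.07 -0.09 0 0 0; 1 0 -0.08 -0.09 0 0 0; 1 0 -0.09 -0.08 0 0 0; 1 0 -0.09 -0.08 0 0 0; 1 0 -0.09 -0.08 0 0 0"}}

```text
t: 6.83
eef_pos: [0.5654, -0.089, 0.2482]
tool_rot: [0.077, -0.7, 0.706, -0.075]
contact_force: [11.0, 6.0, -20.9]
gripper_width: 0.339
```

>>> {"method": "apply_moves", "body": {"moves": "1 0 -0.1 -0.06 0 0 0; 1 0 -0.11 -0.07 0 0 0; 1 0.01 -0.1 -0.05 0 0 0; 1 0 -0.11 -0.05 0 0 0; 1 0 -0.11 -0.04 0 0 0; 1 0 -0.12 -0.04 0 0 0; 1 0 -0.11 -0.03 0 0 0; 1 0 -0.12 -0.02 0 0 0; 1 0 -0.12 -0.02 0 0 0; 1 0 -0.12 -0.01 0 0 0; 1 0 -0.12 0 0 0 0; 1 0 -0.12 0 0 0 0"}}

```text
t: 7.83
eef_pos: [0.7129, -0.0913, 0.3291]
tool_rot: [0.075, -0.7, 0.706, -0.073]
contact_force: [-4.3, 5.9, -5.9]
gripper_width: 0.339
```

Run:
```python
from h import *
p,Rm,o=cur();print(o['t'],p,np.round(o['q'],3),o['gripper_width'],np.round(o['contact_force'],1))
G=p-.019*Rm[:,2]; d=G-H; print('G',G,'phi',np.arctan2(d[2],-d@BX)-np.arctan2(8,248), np.hypot(d[2],d@BX))
c=cam('side');save(c[0],'s1.png')
```

```text
7.8333 [ 0.7128518  -0.09127129  0.32911995] [ 0.266  0.393 -0.305  1.487  0.129  1.071 -1.634] 0.338651327567428 [-4.3  5.9 -5.9]
G [ 0.70889256 -0.09132807  0.34770277] phi 1.379292026567069 0.2508775427379551
```

View pics/s1.png

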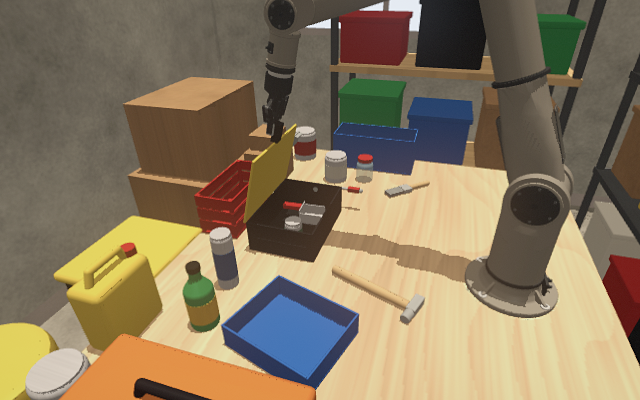

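```bash
cat >> h.py <<'E'
C0=H-.105*BX
PIV=C0-.010*BX-.180*BY; PIV[2]=.076
def Gs(a): return PIV+.130*(-np.cos(a)*BX+np.array([0,0,np.sin(a)]))
E
python3 - <<'E'
from h import *
c=cam('wrist')
T=np.eye(4);T[:3,:3]=[[-0.002,-0.977,0.215],[-1.,0.003,0.004],[-0.005,-0.215,-0.977]];T[:3,3]=[0.48222717,-0.08110537,0.20018672]
cc=(c[0],c[1],c[2],np.linalg.inv(T@np.array(c[0]['mount'])))
print('sleeve',onz(cc,(518,201),.080),'ball',onz(cc,(515.5,228),.078),'tab end',onz(cc,(326,229),.119), 'model',Gs(0),PIV)
p,Rm,o=cur()
plan([(p-Rm[:,2]*.065,Rm)],-0.2,nd=2)
a=(p-Rm[:,2]*.065,Rm)
Q=Rt(18); t=G2T(Gs(0),Q)
plan([(t-Q[:,2]*.09,Q),(t,Q)],-0.2,start=a,nd=2)
E
```

```text
sleeve [ 0.49967522 -0.26690461  0.08      ] ball [ 0.47394395 -0.26756637  0.078     ] tab end [ 0.48150748 -0.08826388  0.119     ] model [ 0.50102941 -0.2683247   0.076     ] [ 0.63101511 -0.27025321  0.076     ]
-0.2 0 -0 -0.27 0 0 0; -0.2 0 -0 -0.27 0 0 0

end [ 0.7015 -0.0916  0.3928] 2
-0.2 0.15 0.22 0.16 0.14 0.01 0.01; -0.2 0.15 0.23 0.16 0.15 0.01 0.01; -0.2 0.15 0.23 0.16 0.14 0.01 0; -0.2 0.15 0.23 0.16 0.14 0.01 0.01; -0.2 0.15 0.23 0.15 0.14 0.01 0.01; -0.2 0.15 0.23 0.16 0.15 0.01 0.01; -0.2 0.15 0.23 0.15 0.14 0.01 0; -0.2 0.15 0.23 0.14 0.14 0.01 0.01; -0.2 0.15 0.24 0.15 0.14 0 0.01; -0.2 0.15 0.24 0.14 0.15 0.01 0.01; -0.2 -0 -0 0.25 -0 0 -0; -0.2 -0 -0 0.25 -0 0 -0

-0.2 -0 -0 0.25 -0 0 -0

end [ 0.5065 -0.2689  0.0583] 13
```

>>> {"method": "apply_moves", "body": {"moves": "-0.2 0 0 0 0 0 0; -0.2 0 0 0 0 0 0; -0.2 0 0 -0.2 0 0 0; -0.2 0 0 -0.34 0 0 0; -0.2 0.15 0.22 0.16 0.14 0.01 0.01; -0.2 0.15 0.23 0.16 0.15 0.01 0.01; -0.2 0.15 0.23 0.16 0.14 0.01 0; -0.2 0.15 0.23 0.16 0.14 0.01 0.01; -0.2 0.15 0.23 0.15 0.14 0.01 0.01; -0.2 0.15 0.23 0.16 0.15 0.01 0.01; -0.2 0.15 0.23 0.15 0.14 0.01 0; -0.2 0.15 0.23 0.14 0.14 0.01 0.01"}}

```text
t: 8.93
eef_pos: [0.5227, -0.2374, 0.1932]
tool_rot: [0.102, -0.693, 0.705, -0.107]
contact_force: [0.9, -1.2, -0.3]
gripper_width: 0.598
```

>>> {"method": "apply_moves", "body": {"moves": "-0.2 0.15 0.24 0.15 0.14 0 0.01; -0.2 0.15 0.24 0.14 0.15 0.01 0.01; -0.2 0 0 0.0 0 0 0; -0.2 0 0 0 0 0 0"}}

```text
t: 9.27
eef_pos: [0.4761, -0.2731, 0.1419]
tool_rot: [0.108, -0.691, 0.706, -0.112]
contact_force: [0.3, -0.4, 0.4]
gripper_width: 0.602
```

Run:
```python
from h import *
p,Rm,o=cur();print(o['t'],p,np.round(o['q'],3),o['gripper_width'],np.round(o['contact_force'],1))
c=cam('wrist');save(c[0],'w2.png')
Q=Rt(18); t=G2T(Gs(0),Q)
b=plan([(t,Q)],-0.2,nd=2)
for n in ['stay_grip']: print(n,[(x['location'],x['score'],onz(c,x['location'],.076)) for x in nets.spot_point(c[0],n)[:2]])
s=cam('side');save(s[0],'s2.png')
```

```text
9.2667 [ 0.47605605 -0.27305957  0.14194479] [ 0.754  0.292 -0.307  2.13  -0.102  0.45  -1.036] 0.6019418799764075 [ 0.3 -0.4  0.4]
-0.2 -0.01 -0 0.25 -0.01 -0.03 -0.02; -0.2 -0.02 -0 0.25 -0 -0.02 -0.02; -0.2 -0.01 -0 0.25 -0.01 -0.03 -0.02

end [ 0.5064 -0.2681  0.0577] 3
stay_grip [([311.3, 208.9], 0.81, array([ 0.50017623, -0.26987207,  0.076     ]))]
```

View pics/w2.png

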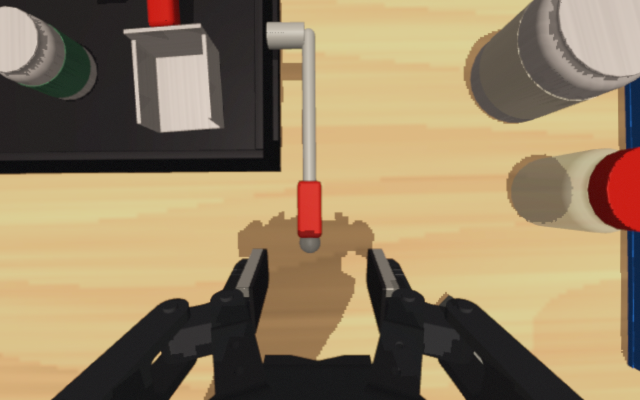

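View pics/s2.png

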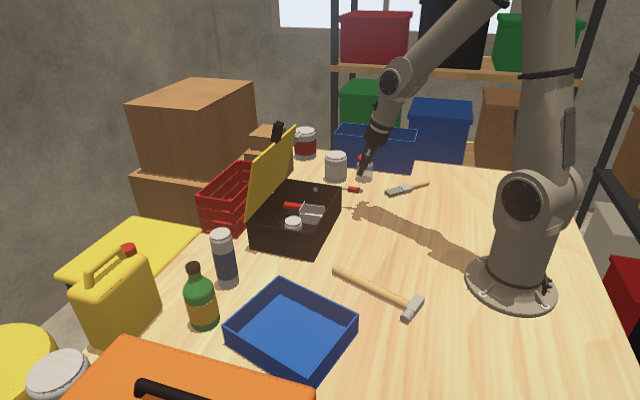

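Run:
```python
from h import *
Q=Rt(18); t=G2T(Gs(0),Q)
fs=np.linspace(0,1.68,21)[1:]
plan([(G2T(Gs(f),Rt(18+12*f/1.68)),Rt(18+12*f/1.68)) for f in fs],1,start=(t,Q),n=[1]*20,nd=2)
```

```text
1 0 -0.03 -0.09 0.15 -0 0; 1 0 -0.04 -0.08 0.15 -0 0; 1 -0 -0.05 -0.07 0.15 -0 -0; 1 -0 -0.06 -0.08 0.15 -0 -0; 1 -0 -0.06 -0.07 0.15 -0 0; 1 0 -0.07 -0.06 0.15 -0 0; 1 0 -0.07 -0.05 0.15 -0 0; 1 -0 -0.08 -0.05 0.15 -0 0; 1 0 -0.09 -0.04 0.15 -0 0; 1 -0 -0.08 -0.03 0.15 0 0; 1 0 -0.09 -0.03 0.15 0 -0; 1 -0 -0.09 -0.01 0.15 -0 0

1 -0 -0.1 -0.01 0.15 -0 0; 1 -0 -0.09 0 0.15 -0 0; 1 -0 -0.09 0.01 0.15 -0 0; 1 0 -0.09 0.02 0.15 0 0; 1 0 -0.09 0.03 0.15 0 0; 1 0 -0.09 0.03 0.15 0 0; 1 0 -0.08 0.04 0.15 0 -0; 1 0 -0.08 0.05 0.15 -0 0

end [ 0.6549 -0.2706  0.1893] 20
```

>>> {"method": "apply_moves", "body": {"moves": "-0.2 -0.01 0 0.25 0 -0.03 -0.02; -0.2 -0.01 0 0.25 0 -0.02 -0.02; -0.2 -0.01 0 0.25 0 -0.03 -0.02; -0.2 0 0 0 0 0 0; 1 0 0 0 0 0 0; 1 0 0 0 0 0 0; 1 0 0 0 0 0 0; 1 0 0 0 0 0 0; 1 0 0 0 0 0 0", "force": 40}}

```text
t: 10.17
eef_pos: [0.5076, -0.2681, 0.0583]
tool_rot: [0.111, -0.694, 0.702, -0.112]
contact_force: [-1.4, 1.5, 7.0]
gripper_width: 0.201
```

Opening 0.201 (17 mm) means the sleeve is held, so I'm swinging the stay up.

>>> {"method": "apply_moves", "body": {"moves": "1 0 -0.03 -0.09 0.15 0 0; 1 0 -0.04 -0.08 0.15 0 0; 1 0 -0.05 -0.07 0.15 0 0; 1 0 -0.06 -0.08 0.15 0 0; 1 0 -0.06 -0.07 0.15 0 0; 1 0 -0.07 -0.06 0.15 0 0; 1 0 -0.07 -0.05 0.15 0 0; 1 0 -0.08 -0.05 0.15 0 0; 1 0 -0.09 -0.04 0.15 0 0; 1 0 -0.08 -0.03 0.15 0 0; 1 0 -0.09 -0.03 0.15 0 0; 1 0 -0.09 -0.01 0.15 0 0"}}

```text
t: 11.17
eef_pos: [0.5683, -0.2689, 0.1671]
tool_rot: [0.153, -0.686, 0.695, -0.154]
contact_force: [-9.0, -1.6, 5.9]
gripper_width: 0.206
```

>>> {"method": "apply_moves", "body": {"moves": "1 0 -0.1 -0.01 0.15 0 0; 1 0 -0.09 0 0.15 0 0; 1 0 -0.09 0.01 0.15 0 0; 1 0 -0.09 0.02 0.15 0 0; 1 0 -0.09 0.03 0.15 0 0; 1 0 -0.09 0.03 0.15 0 0; 1 0 -0.08 0.04 0.15 0 0; 1 0 -0.08 0.05 0.15 0 0; 1 0 0 0 0 0 0"}}

```text
t: 11.92
eef_pos: [0.6572, -0.2702, 0.1883]
tool_rot: [0.183, -0.679, 0.687, -0.185]
contact_force: [-0.9, -3.4, 2.5]
gripper_width: 0.204
```

Run:
```python
from h import *
p,Rm,o=cur();print(o['t'],p,np.round(o['q'],3),o['gripper_width'],np.round(o['contact_force'],1))
G=p-.019*Rm[:,2]-PIV;print('psi',np.arctan2(G[2],-G@BX),np.hypot(G[2],G@BX),G@BY,'tilt',np.degrees(np.arccos(-Rm[2,2])))
s=cam('side');save(s[0],'s3.png');c=cam('wrist');save(c[0],'w3.png')
```

```text
11.9167 [ 0.65718522 -0.27018837  0.18825325] [ 0.668  0.416 -0.353  1.894 -0.119  0.361 -1.104] 0.20385246538454968 [-0.9 -3.4  2.5]
psi 1.6991738685083937 0.12974293988150112 0.0004113985390648324 tilt 30.19516921812158
```

View pics/s3.png

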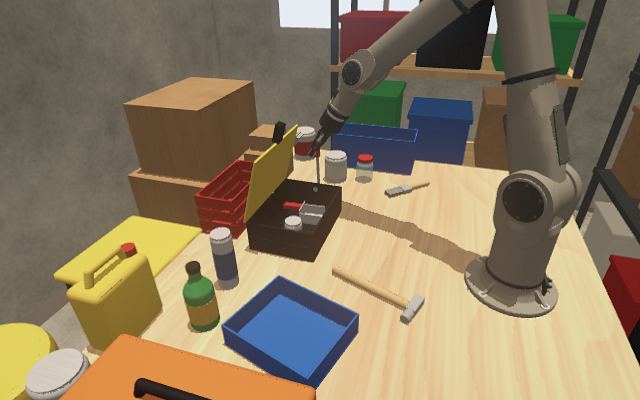

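View pics/w3.png

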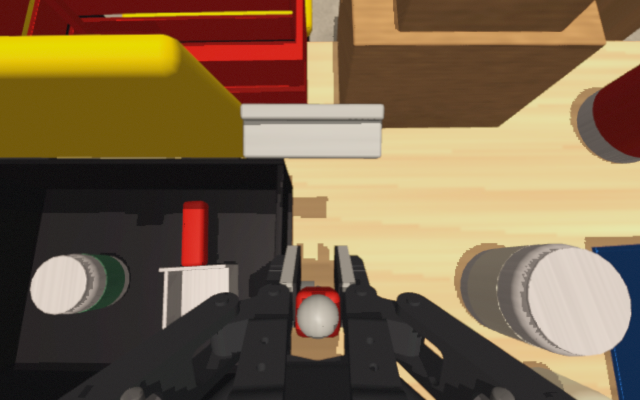

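>>> {"method": "apply_moves", "body": {"moves": "0 0 0 0 0 0 0; 0 0 0 0 0 0 0; 0 0 0 0 0 0 0; 0 0 0 -0.15 0 0 0; 0 0 0 -0.3 0 0 0; 0 0 0 -0.3 0 0 0; 0 0 0.1 -0.3 0 0 0; 0 -0.2 0.1 -0.2 0 0 0; 0 -0.2 0.1 0 0 0 0; -0.1 -0.2 0.1 0 0 0 0; -0.1 -0.2 0.1 0 0 0 0; -0.1 0 0 0 0 0 0"}}

```text
t: 13.02
eef_pos: [0.5261, -0.1664, 0.2858]
tool_rot: [0.182, -0.681, 0.685, -0.181]
contact_force: [-0.3, 0.2, 0.8]
gripper_width: 0.549
```

Run:
```python
from h import *
p,Rm,o=cur();print(o['t'],p,np.round(o['q'],3),o['gripper_width'],np.round(o['contact_force'],1))
c=cam('wrist');save(c[0],'w4.png');s=cam('side');t=cam('top')
cv2.imwrite('pics/s4.png',cv2.resize(s[0]['image'][100:280,200:420],None,fx=3,fy=3)[:,:,::-1])
cv2.imwrite('pics/t4.png',cv2.resize(t[0]['image'][120:240,260:400],None,fx=5,fy=5)[:,:,::-1])
for k,n in ((c,'w'),(t,'t'),(s,'s')):
  for m,z in (('scoop_grip',.048),('scoop',.006),('tin',.006)):
    print(n,m,[(np.round(x['location']),round(x['score'],2),np.round(onz(k,x['location'],z),4)) for x in nets.spot_point(k[0],m)[:1]])
```

```text
13.0167 [ 0.52605381 -0.1663833   0.28578375] [ 0.768  0.03  -0.496  2.123 -0.253  0.503 -1.11 ] 0.5489439896527026 [-0.3  0.2  0.8]
w scoop_grip [(array([303., 141.]), 0.8, array([ 0.6914, -0.1467,  0.048 ]))]
w scoop [(array([308., 185.]), 0.72, array([ 0.6383, -0.1532,  0.006 ]))]
w tin [(array([228., 185.]), 0.68, array([ 0.639 , -0.0317,  0.006 ]))]
t scoop_grip []
t scoop [(array([339., 178.]), 0.98, array([ 0.6304, -0.1604,  0.006 ]))]
t tin [(array([298., 172.]), 0.78, array([ 0.6511, -0.015 ,  0.006 ]))]
s scoop_grip [(array([293., 208.]), 0.63, array([ 0.6754, -0.1339,  0.048 ]))]
s scoop [(array([303., 217.]), 0.91, array([ 0.648 , -0.1502,  0.006 ]))]
s tin [(array([294., 236.]), 0.75, array([ 0.6376, -0.036 ,  0.006 ]))]
```

View pics/w4.png

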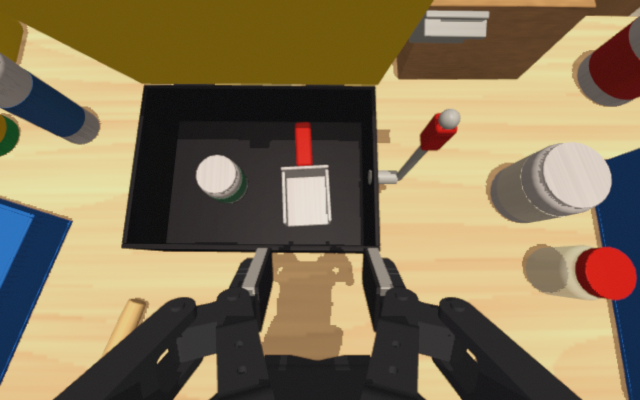

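View pics/s4.png

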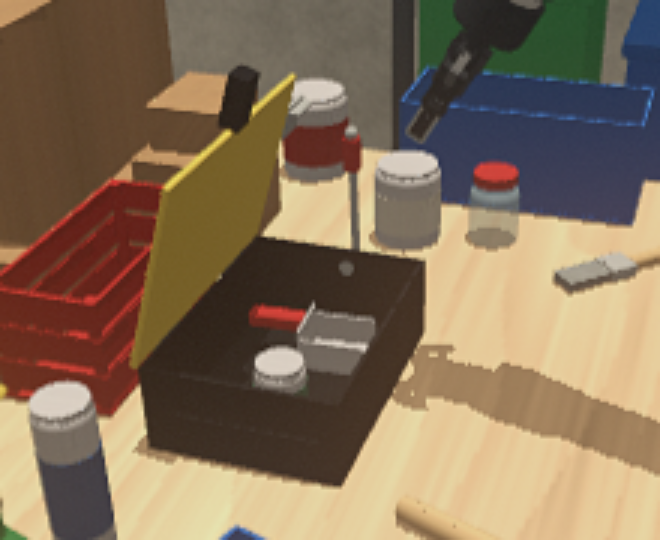

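View pics/t4.png

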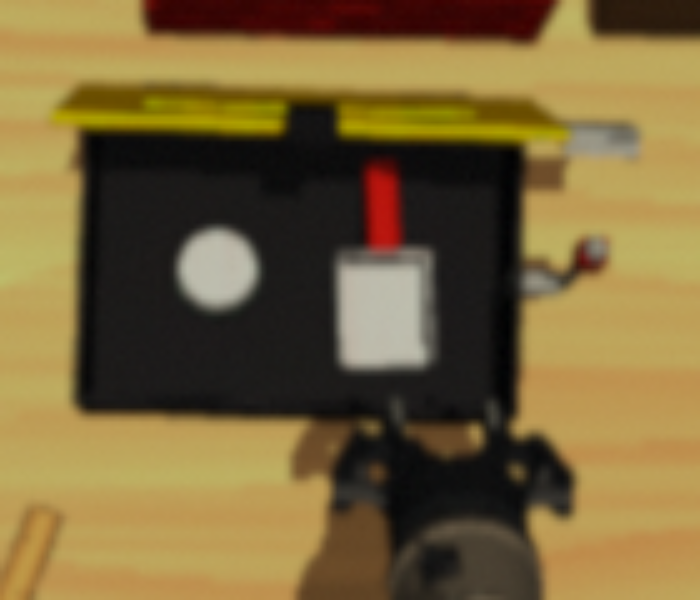

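Run:
```python
from h import *
c=cam('wrist')
big=cv2.resize(c[0]['image'][100:250,250:350],None,fx=4,fy=4,interpolation=cv2.INTER_CUBIC);cv2.imwrite('pics/w5.png',big[:,:,::-1])
im=c[0]['image'].astype(int)
m=((im[...,0]>120)&(im[...,1]<70)&(im[...,2]<70)).astype(np.uint8);m[:100]=0;m[200:]=0;m[:,:270]=0;m[:,350:]=0
ys,xs=np.nonzero(m);print(xs.min(),xs.max(),ys.min(),ys.max())
for y in range(ys.min(),ys.max()+1,5):
    q=xs[ys==y]; a=onz(c,(q.min(),y),.057);b=onz(c,(q.max()+1,y),.057);print(y,q.min(),q.max(),np.round(a,4),np.round(b,4))
for i in range(220): imaging.read_camera('wrist')
s=cam('side');t=cam('top');c=cam('wrist');print(bot.get_obs()['t'])
save(c[0],'w6.png')
cv2.imwrite('pics/s6.png',cv2.resize(s[0]['image'][100:280,200:420],None,fx=3,fy=3)[:,:,::-1])
a=nets.spot_point(s[0],'lid_catch');b=nets.spot_point(c[0],'lid_catch');print(a[:1],b[:1])
a=nets.spot_point(s[0],'lid_handle')
for x in a[:1]:
    o_,d_=ray(s,x['location']);n=BY; X=o_+d_*((H-o_)@n)/(d_@n); v=X-H; print('phi',np.arctan2(v[2],-v@BX)-np.arctan2(8,248),np.hypot(v[2],v@BX))
```

```text
290 307 126 168
126 298 302 [ 0.7157 -0.1478  0.057 ] [ 0.7156 -0.1549  0.057 ]
131 291 303 [ 0.7082 -0.138   0.057 ] [ 0.708  -0.1563  0.057 ]
136 290 305 [ 0.7007 -0.1367  0.057 ] [ 0.7004 -0.159   0.057 ]
141 290 305 [ 0.6933 -0.1367  0.057 ] [ 0.693 -0.159  0.057]
146 290 305 [ 0.6859 -0.1368  0.057 ] [ 0.6856 -0.159   0.057 ]
151 291 306 [ 0.6785 -0.1382  0.057 ] [ 0.6782 -0.1603  0.057 ]
156 291 306 [ 0.6712 -0.1382  0.057 ] [ 0.671  -0.1603  0.057 ]
161 291 306 [ 0.664  -0.1383  0.057 ] [ 0.6637 -0.1602  0.057 ]
166 291 306 [ 0.6568 -0.1383  0.057 ] [ 0.6566 -0.1602  0.057 ]
24.8167
[{'location': [300.6, 142.3], 'score': 0.88}] [{'location': [433.6, 66.4], 'score': 0.94}]
phi 1.1193712481726783 0.2548840640177257
```

View pics/w5.png

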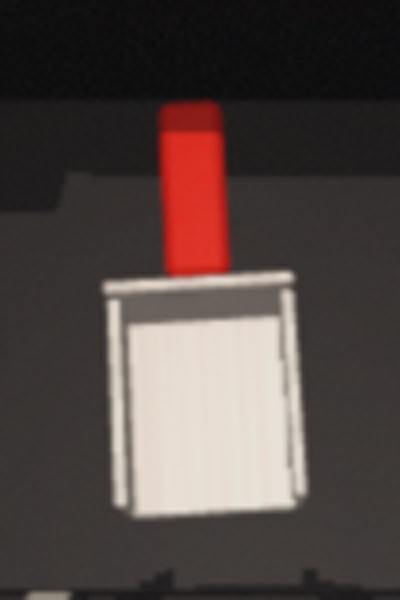

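View pics/s6.png

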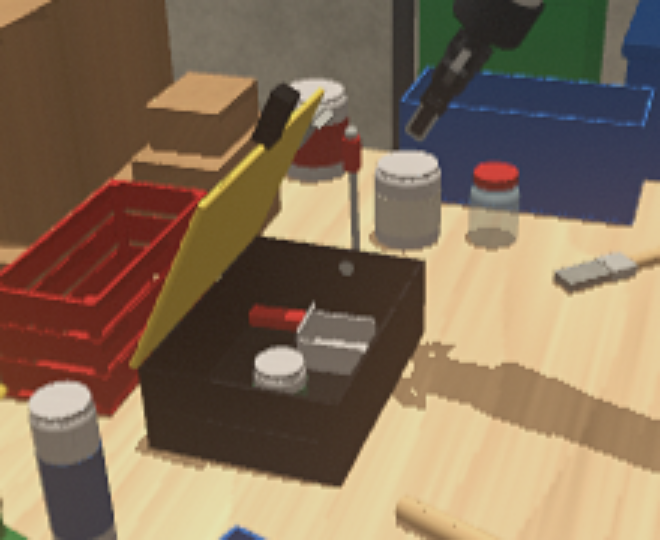

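View pics/w6.png

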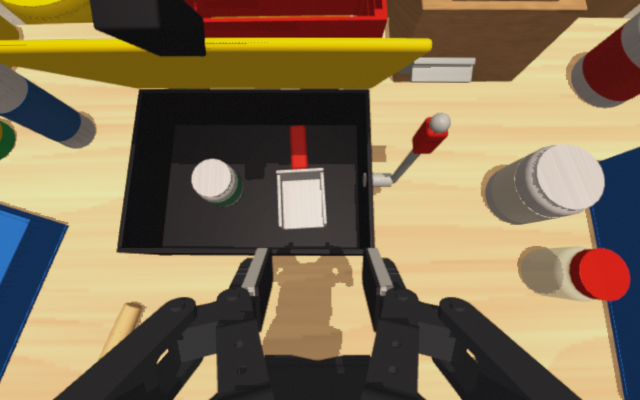

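Run:
```python
from h import *
for i in range(40): imaging.read_camera('side')
s=cam('side');c=cam('wrist');p,Rm,o=cur();print(o['t'],p)
def phi(s):
  for x in nets.spot_point(s[0],'lid_handle')[:1]:
    o_,d_=ray(s,x['location']);X=o_+d_*((H-o_)@BY)/(d_@BY); v=X-H; print('phi',np.arctan2(v[2],-v@BX)-np.arctan2(8,248),np.hypot(v[2],v@BX))
phi(s)
cv2.imwrite('pics/s7.png',cv2.resize(s[0]['image'][100:280,200:420],None,fx=3,fy=3)[:,:,::-1])
im=c[0]['image'].astype(int)
big=cv2.resize(c[0]['image'][100:250,250:350],None,fx=4,fy=4,interpolation=cv2.INTER_CUBIC);cv2.imwrite('pics/w7.png',big[:,:,::-1])
m=((im[...,0]>90)&(im[...,1]<60)&(im[...,2]<60)).astype(np.uint8);m[:100]=0;m[200:]=0;m[:,:270]=0;m[:,350:]=0
ys,xs=np.nonzero(m)
C=[]
for y in range(ys.min()+3,ys.max()-2,3):
    q=xs[ys==y]; a=(onz(c,(q.min(),y),.057)+onz(c,(q.max()+1,y),.057))/2; C.append(a)
C=np.array(C);k=np.polyfit(C[:,0],C[:,1],1);print('handle',ys.min(),ys.max(),np.round(C[[0,-1]],4),'yaw',np.degrees(np.arctan(k[0])),'y@.686',np.polyval(k,.686))
print('bowl corner map', [np.round(onz(c,q,z),4) for q,z in (((300,ys.min()),.057),((300,ys.max()),.054))])
print([ (x['location'],np.round(onz(c,x['location'],.048),4)) for x in nets.spot_point(c[0],'scoop_grip')[:1]])
```

```text
27.0667 [ 0.52869622 -0.17221891  0.28760256]
phi -0.2622776708419502 0.08281421146951252
handle 125 168 [[ 0.7126 -0.1468  0.057 ]
 [ 0.6595 -0.1497  0.057 ]] yaw 2.8260227735892554 y@.686 -0.14840020977935903
bowl corner map [array([ 0.7171, -0.1503,  0.057 ]), array([ 0.6547, -0.1502,  0.054 ])]
[([297.2, 144.2], array([ 0.6921, -0.1458,  0.048 ]))]
```

View pics/s7.png

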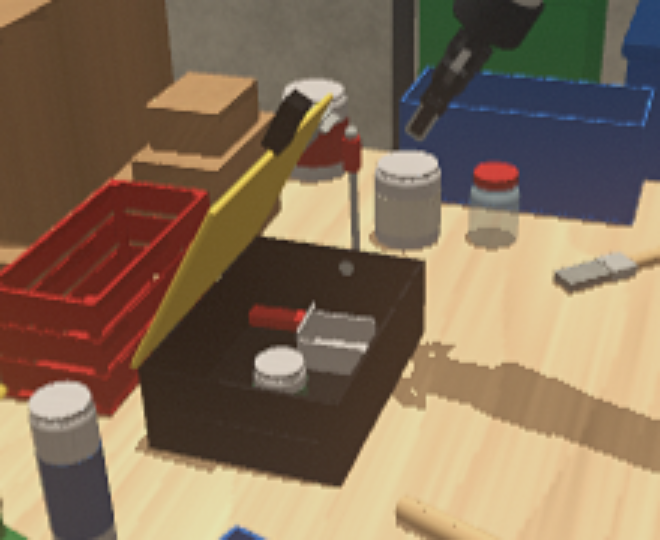

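View pics/w7.png

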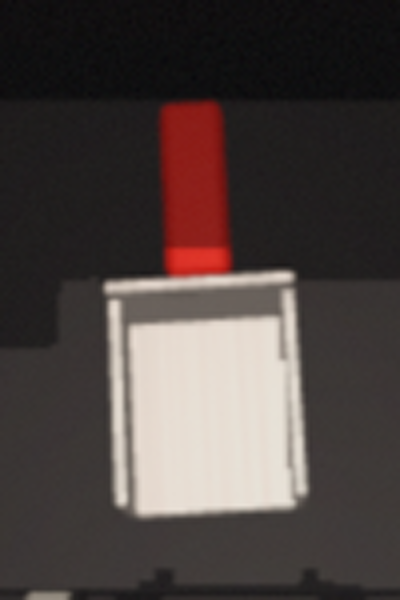

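Run:
```python
from h import *
Q=Rt(27,np.radians(2.8))
G=np.array([.687,-.1484,.048]);t=G2T(G,Q)
a=plan([(t-Q[:,2]*.18,Q)],-0.1,nd=2,vmax=.03)
plan([(t,Q)],-0.1,start=a,nd=2,vmax=.026)
```

```text
-0.1 -0.04 -0.04 0.21 -0.15 -0.08 -0.16; -0.1 -0.03 -0.05 0.21 -0.15 -0.08 -0.15; -0.1 -0.03 -0.05 0.21 -0.15 -0.07 -0.15; -0.1 -0.03 -0.05 0.21 -0.15 -0.08 -0.16; -0.1 -0.03 -0.05 0.21 -0.14 -0.08 -0.16

end [ 0.6144 -0.1519  0.191 ] 5
-0.1 0 0 0.21 -0 0 0; -0.1 0 0 0.22 -0 0 0; -0.1 0 0 0.21 -0 0 0; -0.1 0 0 0.21 -0 0 0; -0.1 0 0 0.22 -0 0 0; -0.1 0 0 0.21 -0 0 0; -0.1 0 0 0.22 -0 0 0

end [ 0.696  -0.1479  0.0307] 7
```

Run:
```python
from h import *
a=imaging.read_camera('side')['image'].astype(int)
for i in range(25): imaging.read_camera('side')
s=cam('side');b=s[0]['image'].astype(int)
d=np.abs(a-b)[100:240,240:330].sum(2);print('diff',d.max(),(d>60).sum(),bot.get_obs()['t'])
cv2.imwrite('pics/s8.png',cv2.resize(s[0]['image'][100:280,200:420],None,fx=3,fy=3)[:,:,::-1])
for f in (1.0,1.02,1.04,1.06,1.08,1.1):
    e=H+.268*(-np.cos(f)*BX+np.array([0,0,np.sin(f)]))+.008*(np.sin(f)*BX+np.array([0,0,np.cos(f)]))
    k=H+.210*(-np.cos(f)*BX+np.array([0,0,np.sin(f)]))-.15*BY
    print(f,np.round((proj(s,[e,k])-[200,100])*3,0).tolist())
```

```text
diff 512 517 28.5167
1.0 [[312.0, 107.0], [341.0, 103.0]]
1.02 [[307.0, 104.0], [338.0, 100.0]]
1.04 [[303.0, 101.0], [335.0, 98.0]]
1.06 [[298.0, 98.0], [331.0, 96.0]]
1.08 [[293.0, 95.0], [328.0, 94.0]]
1.1 [[288.0, 92.0], [325.0, 92.0]]
```

View pics/s8.png

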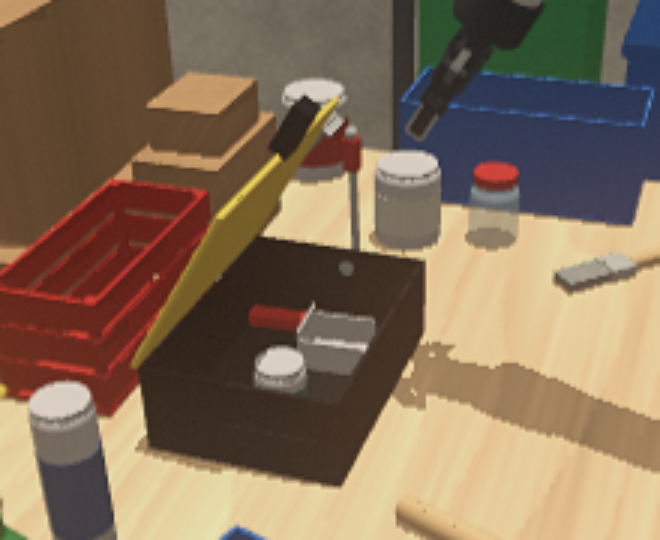

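Run:
```python
from h import *
for i in range(10): imaging.read_camera('side')
a=imaging.read_camera('side')['image'].astype(int)
for i in range(10): imaging.read_camera('side')
s=cam('side');b=s[0]['image'].astype(int)
d=np.abs(a-b)[100:240,240:330].sum(2);print('diff',d.max(),(d>60).sum(),bot.get_obs()['t'])
cv2.imwrite('pics/s9.png',cv2.resize(s[0]['image'][110:180,270:350],None,fx=9,fy=9,interpolation=cv2.INTER_CUBIC)[:,:,::-1])
for q in (1.57,1.65,1.7,1.75,1.8):
    B=PIV+.155*(-np.cos(q)*BX+np.array([0,0,np.sin(q)])); S=Gs(q)
    print(q,np.round((proj(s,[B,S])-[270,110])*9,0).tolist())
for f in (1.0,1.02,1.04,1.06):
    k=H+.148*(-np.cos(f)*BX+np.array([0,0,np.sin(f)]))-.173*BY
    l=H+.21*(-np.cos(f)*BX+np.array([0,0,np.sin(f)]))-.15*BY
    print(f,np.round((proj(s,[k,l])-[270,110])*9,0).tolist())
```

```text
diff 466 322 29.6167
1.57 [[426.0, 306.0], [427.0, 367.0]]
1.65 [[395.0, 303.0], [401.0, 365.0]]
1.7 [[376.0, 303.0], [385.0, 364.0]]
1.75 [[357.0, 304.0], [370.0, 365.0]]
1.8 [[338.0, 305.0], [354.0, 366.0]]
1.0 [[333.0, 318.0], [392.0, 218.0]]
1.02 [[326.0, 313.0], [383.0, 211.0]]
1.04 [[320.0, 309.0], [374.0, 205.0]]
1.06 [[313.0, 305.0], [364.0, 198.0]]
```

View pics/s9.png

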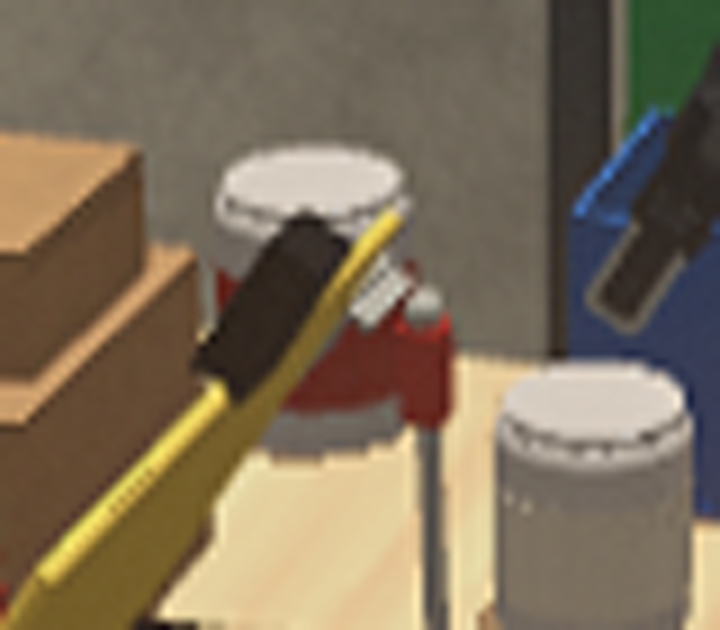

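Run:
```python
from h import *
Q=Rt(30);p,Rm,o=cur();print(p,o['t'])
t=G2T(Gl(.97),Q)
a=plan([(t-Q[:,2]*.075,Q),(t,Q)],-0.1,nd=2,vmax=.035)
fs=np.linspace(.97,1.33,11)[1:]
b=plan([(G2T(Gl(f),Q),Q) for f in fs],1,start=(t,Q),n=[1]*10,nd=2)
```

```text
[ 0.52871975 -0.17224504  0.28762531] 29.6167
-0.1 -0.17 -0.18 -0.07 0 0.01 0.01; -0.1 -0.18 -0.17 -0.06 0 0.01 0; -0.1 -0.17 -0.18 -0.07 0 0.01 0.01; -0.1 -0.18 -0.17 -0.07 0.01 0.02 0.01; -0.1 0 -0 0.21 -0 -0 -0; -0.1 0 -0 0.21 -0 -0 -0; -0.1 0 -0 0.21 -0 -0 -0

end [ 0.6242 -0.0897  0.2923] 7
1 0 -0.07 -0 0 0 0; 1 0 -0.08 -0 0 0 0; 1 -0 -0.07 0 0 0 0; 1 -0 -0.08 0.01 0 0 0; 1 -0 -0.07 0.01 0 0 0; 1 -0 -0.07 0.01 0 0 0; 1 -0 -0.08 0.01 0 0 0; 1 -0 -0.07 0.02 0 0 0; 1 -0 -0.07 0.02 0 0 0; 1 -0 -0.07 0.02 0 0 0

end [ 0.7064 -0.0914  0.326 ] 10
```

>>> {"method": "apply_moves", "body": {"moves": "-0.3 -0.17 -0.18 -0.14 0 0 0.01; -0.3 -0.18 -0.17 -0.13 0 0.01 0; -0.3 -0.17 -0.18 -0.1 0 0.01 0.01; -0.3 -0.18 -0.17 -0.1 0 0.02 0.01; -0.3 0 0 0.21 0 0 0; -0.3 0 0 0.21 0 0 0; -0.3 0 0 0.21 0 0 0; -0.3 0 0 0.2 0 0 0; 1 0 0 0 0 0 0; 1 0 0 0 0 0 0; 1 0 0 0 0 0 0; 1 0 0 0 0 0 0", "force": 60}}

```text
t: 30.62
eef_pos: [0.6232, -0.0898, 0.2914]
tool_rot: [0.181, -0.678, 0.688, -0.183]
contact_force: [10.7, -0.3, -16.5]
gripper_width: 0.343
```

>>> {"method": "apply_moves", "body": {"moves": "1 0 -0.07 0 0 0 0; 1 0 -0.08 0 0 0 0; 1 0 -0.07 0 0 0 0; 1 0 -0.08 0.01 0 0 0; 1 0 -0.07 0.01 0 0 0; 1 0 -0.07 0.01 0 0 0; 1 0 -0.08 0.01 0 0 0; 1 0 -0.07 0.02 0 0 0; 1 0 -0.07 0.02 0 0 0; 1 0 -0.07 0.02 0 0 0; 1 0 0 0 0 0 0"}}

```text
t: 31.53
eef_pos: [0.7084, -0.0912, 0.3273]
tool_rot: [0.183, -0.677, 0.688, -0.185]
contact_force: [-0.9, -1.3, -2.2]
gripper_width: 0.349
```

Run:
```python
from h import *
p,Rm,o=cur();print(o['t'],p,o['gripper_width'],np.round(o['contact_force'],1))
G=p-.019*Rm[:,2]; d=G-H; print('G',G,'phi',np.arctan2(d[2],-d@BX)-np.arctan2(8,248), np.hypot(d[2],d@BX))
s=cam('side')
cv2.imwrite('pics/s10.png',cv2.resize(s[0]['image'][100:220,230:390],None,fx=5,fy=5,interpolation=cv2.INTER_CUBIC)[:,:,::-1])
a=(p-Rm[:,2]*.07,Rm); Q=Rt(30)
# closed fingertips in front of sleeve, contact mid pad of sleeve z~.2
f=np.array([.600,PIV[1],.195])
b=plan([(f,Q)],1,start=a,nd=2,vmax=.035)
```

```text
31.5333 [ 0.70844525 -0.09118451  0.32729586] 0.348755772976912 [-0.9 -1.3 -2.2]
G [ 0.69889796 -0.09105224  0.34372241] phi 1.3370600137967772 0.24875482698496895
1 0.19 0.16 0.14 -0.01 0 -0; 1 0.19 0.17 0.13 -0 0 -0; 1 0.18 0.16 0.14 -0.01 0 -0; 1 0.19 0.17 0.14 -0 0 -0; 1 0.19 0.16 0.13 -0.01 0 -0.01; 1 0.19 0.17 0.14 -0 0.01 0; 1 0.19 0.16 0.14 -0.01 -0 0; 1 0.19 0.16 0.13 -0 -0 0

end [ 0.6001 -0.2707  0.1957] 8
```

View pics/s10.png

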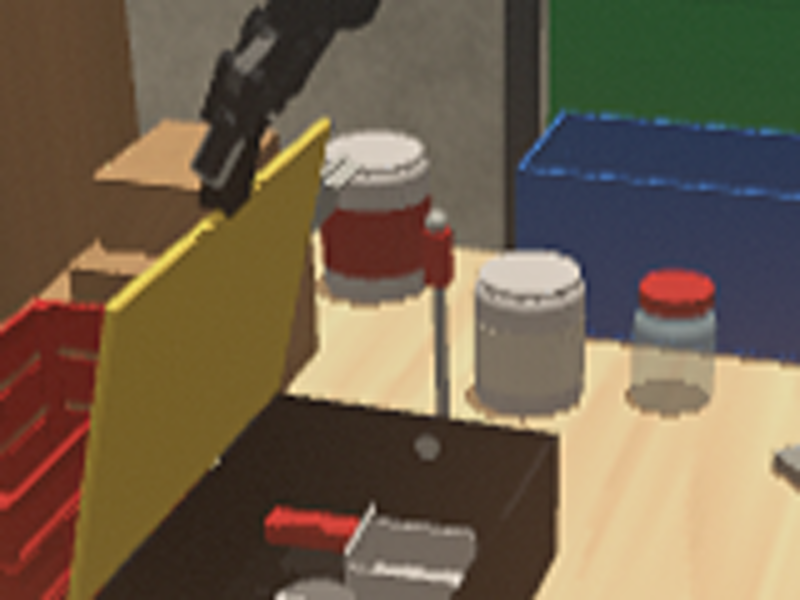

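Run:
```python
from h import *
p,Rm,o=cur();print(o['t'])
s=cam('side');c=cam('wrist')
def pl(cc,px,y):
    o_,d_=ray(cc,px);n=BY;X=o_+d_*((np.array([PIV[0],y,0])-o_)@n)/(d_@n);return X
for nm,px in (('ball',(317,144)),('sleeve',(317.6,151)),('rod base', (318.5,182))):
    X=pl(s,px,-.270);v=X-PIV;print('side',nm,np.round(X,4),'psi',np.arctan2(v[2],-v@BX),np.hypot(v[2],v@BX))
T=np.eye(4);T[:3,:3]=R.from_quat([-.681,.685,-.181,.182]).as_matrix();T[:3,3]=[.5287,-.1722,.2876]
cc=(c[0],c[1],c[2],np.linalg.inv(T@np.array(c[0]['mount'])))
for nm,px in (('ball',(440.5,122)),('sleeve',(431,137)),('rod base', (390,178))):
    X=pl(cc,px,-.270);v=X-PIV;print('wrist',nm,np.round(X,4),'psi',np.arctan2(v[2],-v@BX),np.hypot(v[2],v@BX))
    print(tri([ray(cc,px),ray(s,{'ball':(317,144),'sleeve':(317.6,151),'rod base':(318.5,182)}[nm])]))
T=np.eye(4);T[:3,:3]=R.from_quat([-.681,.685,-.181,.182]).as_matrix();T[:3,3]=[.52605,-.16638,.28578]
cc=(c[0],c[1],c[2],np.linalg.inv(T@np.array(c[0]['mount'])))
print('w4 ball',tri([ray(cc,(450,118)),ray(s,(317,144))]))
```

```text
31.5833
side ball [ 0.6319 -0.27    0.2308] psi 1.5766563299697645 0.15478217253784227
side sleeve [ 0.6303 -0.27    0.2053] psi 1.5649678623344163 0.12925975298913742
side rod base [ 0.6292 -0.27    0.085 ] psi 1.3699356759777268 0.009166090855157301
wrist ball [ 0.634  -0.27    0.2319] psi 1.589681029988738 0.15590953306252037
(array([ 0.63315025, -0.27040727,  0.23097834]), [np.float64(0.0011392296317695918), np.float64(0.0011392296317697245)])
wrist sleeve [ 0.6305 -0.27    0.2107] psi 1.567007244504208 0.1347470211481483
(array([ 0.63214858, -0.27258319,  0.20435407]), [np.float64(0.0010391281185896941), np.float64(0.0010391281185899316)])
wrist rod base [ 0.6365 -0.2701  0.0618] psi -1.9354426795891597 0.0152469253679014
(array([ 0.62795302, -0.26350278,  0.08869941]), [np.float64(0.0008946427156842589), np.float64(0.0008946427156843311)])
w4 ball (array([ 0.63349463, -0.27189912,  0.23029376]), [np.float64(0.0009831680937820836), np.float64(0.0009831680937820674)])
```

Run:
```python
from h import *
p,Rm,o=cur()
a=(p-Rm[:,2]*.07,Rm); Q=Rt(30)
b=plan([([.578,PIV[1]-.001,.197],Q)],1,start=a,nd=2,vmax=.037)
plan([(np.array(b[0])+[.055,0,0],Q)],1,start=b,nd=2,vmax=.012)
```

```text
1 0.19 0.18 0.12 -0.01 0 -0; 1 0.19 0.18 0.13 -0 0 -0; 1 0.19 0.19 0.12 -0.01 0 -0; 1 0.19 0.18 0.13 -0 0 -0; 1 0.19 0.18 0.12 -0.01 0 -0; 1 0.19 0.18 0.12 -0 0 -0; 1 0.19 0.18 0.13 -0.01 0 -0.01; 1 0.19 0.18 0.12 -0 0 0

end [ 0.5784 -0.2716  0.1975] 8
1 -0 -0.08 0.05 -0 0 0; 1 -0 -0.08 0.04 -0 0 0; 1 -0 -0.08 0.05 -0 0 0; 1 -0.01 -0.08 0.04 -0 0 0; 1 0 -0.08 0.05 -0 0 0

end [ 0.6337 -0.2712  0.1976] 5
```

>>> {"method": "apply_moves", "body": {"moves": "-0.2 0 0 0 0 0 0; -0.2 0 0 0 0 0 0; -0.2 0 0 -0.25 0 0 0; -0.2 0 0 -0.33 0 0 0; 1 0.19 0.18 0.12 0 0 0; 1 0.19 0.18 0.13 0 0 0; 1 0.19 0.19 0.12 -0.01 0 0; 1 0.19 0.18 0.13 0 0 0; 1 0.19 0.18 0.12 -0.01 0 0; 1 0.19 0.18 0.12 0 0 0; 1 0.19 0.18 0.13 -0.01 0 0; 1 0.19 0.18 0.12 0 0 0", "force": 40}}

```text
t: 32.68
eef_pos: [0.5775, -0.2726, 0.1967]
tool_rot: [0.181, -0.678, 0.688, -0.185]
contact_force: [0.2, -0.3, 0.3]
gripper_width: 0.003
```

>>> {"method": "apply_moves", "body": {"moves": "1 0 0 0 0 0 0; 1 0 -0.08 0.05 0 0 0; 1 0 -0.08 0.04 0 0 0; 1 0 -0.08 0.05 0 0 0; 1 -0.01 -0.08 0.04 0 0 0; 1 0 -0.08 0.05 0 0 0; 1 0 0 0 0 0 0"}}

```text
t: 33.27
eef_pos: [0.6355, -0.2701, 0.1979]
tool_rot: [0.182, -0.678, 0.687, -0.185]
contact_force: [0.8, -0.2, 0.6]
gripper_width: 0.003
```

Run:
```python
from h import *
p,Rm,o=cur();print(o['t'],p,o['gripper_width'],np.round(o['contact_force'],1))
s=cam('side');c=cam('wrist');save(c[0],'w11.png')
cv2.imwrite('pics/s11.png',cv2.resize(s[0]['image'][100:220,230:390],None,fx=5,fy=5,interpolation=cv2.INTER_CUBIC)[:,:,::-1])
```

```text
33.2667 [ 0.63554724 -0.27013981  0.19786916] 0.0026354109268139797 [ 0.8 -0.2  0.6]
```

View pics/s11.png

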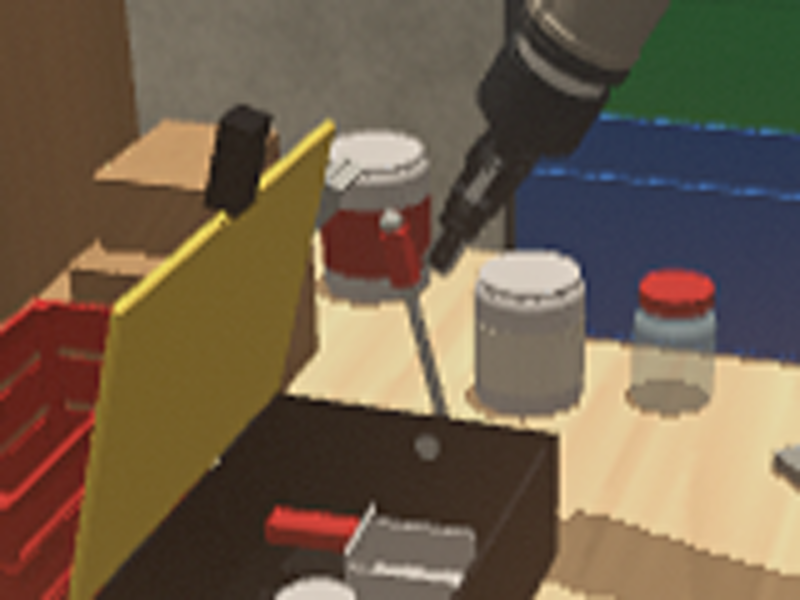

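View pics/w11.png

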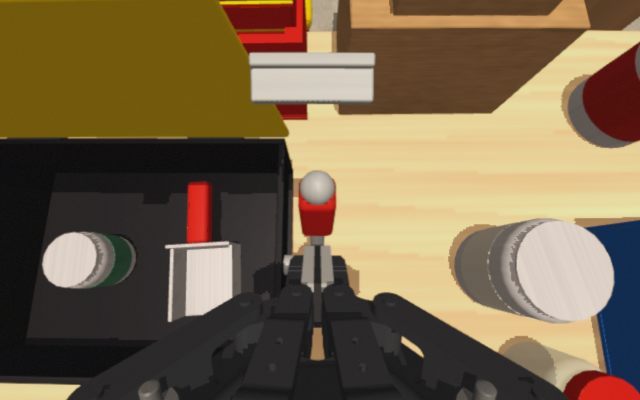

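Run:
```python
from h import *
p,Rm,o=cur()
Q=Rt(27,np.radians(2.8))
b=plan([(p-[.05,0,-.02],Rm),([.535,-.158,.287],Q)],-0.1,nd=2,vmax=.036)
```

```text
-0.1 0 0.14 -0.18 0 0 0; -0.1 0.01 0.14 -0.17 0 0 0; -0.1 -0.23 0.02 -0.18 -0.18 -0.11 -0.2; -0.1 -0.24 0.01 -0.18 -0.18 -0.1 -0.2; -0.1 -0.24 0.01 -0.17 -0.18 -0.11 -0.19; -0.1 -0.24 0.02 -0.17 -0.19 -0.11 -0.2

end [ 0.5349 -0.1574  0.2863] 6
```

>>> {"method": "apply_moves", "body": {"moves": "1 0 0.14 -0.18 0 0 0; 1 0.01 0.14 -0.17 0 0 0; -0.1 -0.23 0.02 -0.18 -0.18 -0.11 -0.2; -0.1 -0.24 0.01 -0.18 -0.18 -0.1 -0.2; -0.1 -0.24 0.01 -0.17 -0.18 -0.11 -0.2; -0.1 -0.24 0.02 -0.17 -0.18 -0.11 -0.2; -0.1 0 0 0 0 0 0"}}

```text
t: 33.95
eef_pos: [0.5344, -0.1527, 0.2895]
tool_rot: [-0.169, 0.706, -0.668, 0.162]
contact_force: [-0.4, 0.6, 0.3]
gripper_width: 0.551
```

Run:
```python
from h import *
for i in range(215): imaging.read_camera('side')
a=imaging.read_camera('side')['image'].astype(int)
for i in range(10): imaging.read_camera('side')
s=cam('side');c=cam('wrist');b=s[0]['image'].astype(int);save(c[0],'w12.png')
d=np.abs(a-b)[100:240,240:330].sum(2);print('diff',d.max(),(d>60).sum());p,Rm,o=cur();print(o['t'],p)
cv2.imwrite('pics/s12.png',cv2.resize(s[0]['image'][110:180,270:350],None,fx=9,fy=9,interpolation=cv2.INTER_CUBIC)[:,:,::-1])
```

```text
diff 463 216
45.35 [ 0.53451074 -0.1577994   0.28592087]
```

View pics/s12.png

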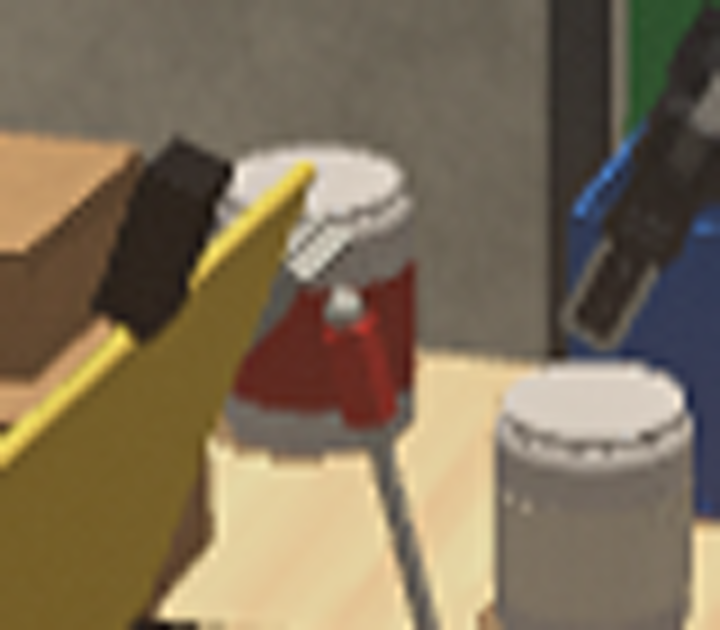

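View pics/w12.png

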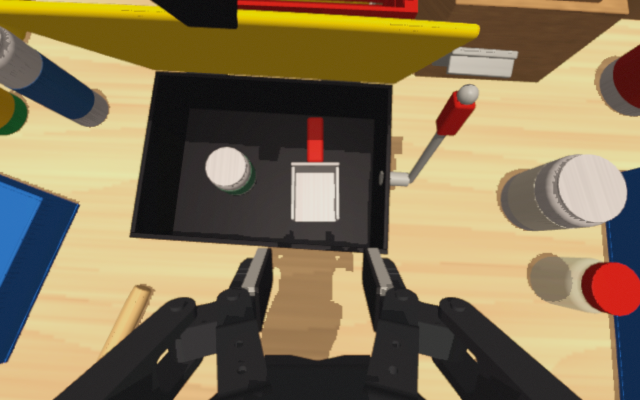

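Run:
```python
from h import *
for i in range(72): imaging.read_camera('side')
a=imaging.read_camera('side')['image'].astype(int)
for i in range(8): imaging.read_camera('side')
s=cam('side');b=s[0]['image'].astype(int)
d=np.abs(a-b)[100:240,240:330].sum(2);print('diff',d.max(),(d>60).sum());p,Rm,o=cur();print(o['t'],p)
cv2.imwrite('pics/s13.png',cv2.resize(s[0]['image'][110:180,270:350],None,fx=9,fy=9,interpolation=cv2.INTER_CUBIC)[:,:,::-1])
Q=Rt(26,np.radians(2.8))
G=np.array([.687,-.1484,.048]);t=G2T(G,Q)
plan([(t-Q[:,2]*.18,Q),(t,Q)],-0.1,nd=2,vmax=.034)
```

```text
diff 353 271
49.45 [ 0.53447657 -0.15780136  0.28589235]
-0.1 -0 -0.06 0.25 -0.06 0 -0; -0.1 -0.01 -0.07 0.25 -0.06 0 -0; -0.1 -0 -0.07 0.25 -0.06 0 -0; -0.1 -0.01 -0.06 0.25 -0.06 0 -0.01; -0.1 0 -0 0.25 -0 0 0; -0.1 0 -0 0.25 -0 0 0; -0.1 0 -0 0.25 -0 0 0; -0.1 0 -0 0.25 -0 0 0; -0.1 0 -0 0.25 -0 0 0; -0.1 0 -0 0.25 -0 0 0

end [ 0.6947 -0.1475  0.0308] 10
```

View pics/s13.png

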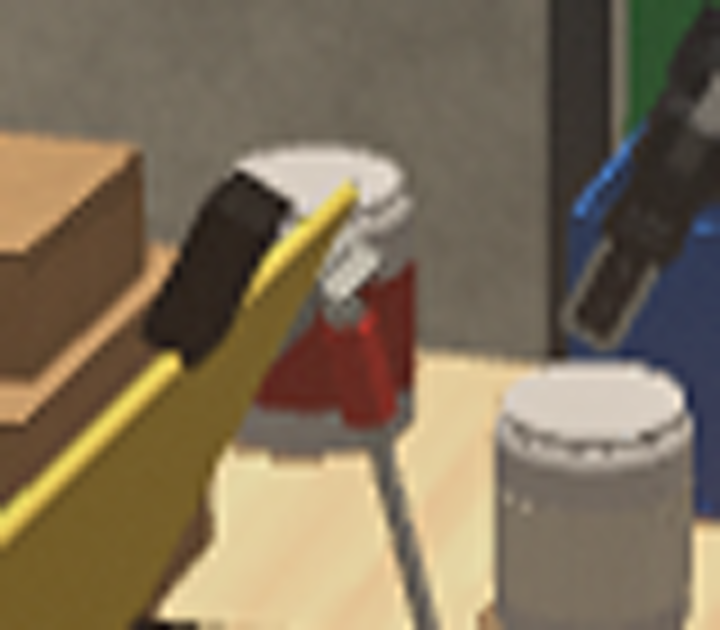

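Run:
```python
from h import *
for i in range(14): imaging.read_camera('side')
a=imaging.read_camera('side')['image'].astype(int)
for i in range(6): imaging.read_camera('side')
s=cam('side');b=s[0]['image'].astype(int)
d=np.abs(a-b)[100:240,240:330].sum(2);print('diff',d.max(),(d>60).sum());p,Rm,o=cur();print(o['t'],p)
cv2.imwrite('pics/s14.png',cv2.resize(s[0]['image'][110:180,270:350],None,fx=9,fy=9,interpolation=cv2.INTER_CUBIC)[:,:,::-1])
```

```text
diff 267 123
50.55 [ 0.53449986 -0.15783221  0.2859273 ]
```

View pics/s14.png

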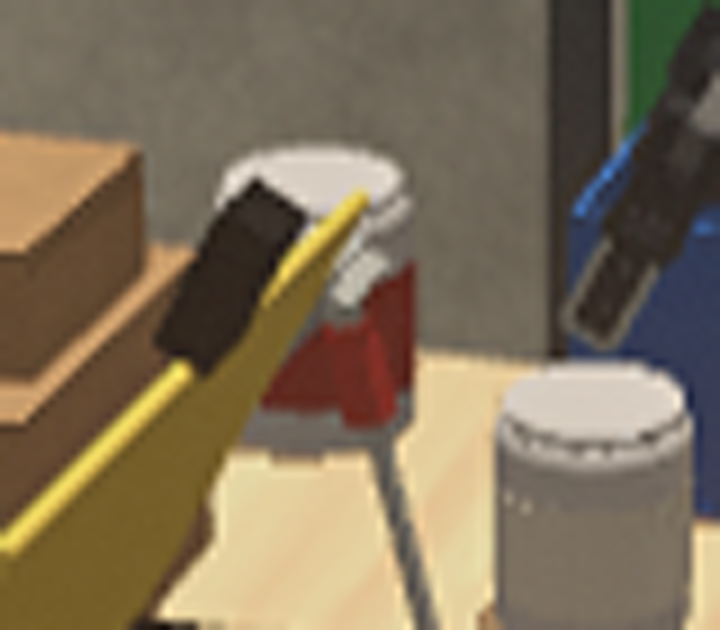

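>>> {"method": "apply_moves", "body": {"moves": "-0.1 0 0 0 0 0 0; -0.1 0 0 0 0 0 0; -0.1 0 0 0 0 0 0; -0.1 0 0 0 0 0 0; -0.1 0 0 0 0 0 0; -0.1 0 0 0 0 0 0; -0.1 0 0 0 0 0 0; -0.1 0 0 0 0 0 0; -0.1 0 -0.06 0.25 -0.06 0 0; -0.1 -0.01 -0.07 0.25 -0.06 0 0; -0.1 0 -0.07 0.25 -0.06 0 0; -0.1 -0.01 -0.06 0.25 -0.06 0 0", "force": 50}}

```text
t: 51.55
eef_pos: [0.6171, -0.1519, 0.1916]
tool_rot: [-0.163, 0.705, -0.672, 0.155]
contact_force: [0.3, -1.0, 0.3]
gripper_width: 0.551
```

>>> {"method": "apply_moves", "body": {"moves": "-0.1 0 0 0.25 0 0 0; -0.1 0 0 0.25 0 0 0; -0.1 0 0 0.25 0 0 0; -0.1 0 0 0.25 0 0 0; -0.1 0 0 0.15 0 0 0; -0.1 0 0 0 0 0 0"}}

```text
t: 52.05
eef_pos: [0.6756, -0.1471, 0.0643]
tool_rot: [-0.162, 0.706, -0.672, 0.153]
contact_force: [-0.1, -0.2, 0.3]
gripper_width: 0.55
```

Run:
```python
from h import *
s=cam('side');c=cam('wrist');p,Rm,o=cur();print(o['t'],p,np.round(o['q'],3),np.round(o['contact_force'],1),'tilt',np.degrees(np.arccos(-Rm[2,2])),np.degrees(np.arctan2(Rm[1,2],Rm[0,2])))
cv2.imwrite('pics/s15.png',cv2.resize(s[0]['image'][100:260,220:380],None,fx=4,fy=4,interpolation=cv2.INTER_CUBIC)[:,:,::-1])
save(c[0],'w15.png')
G=np.array([.687,-.1484,.048]);print('G in tool',Rm.T@(G-p))
Q=Rt(26,np.radians(2.8))
plan([(G2T(G,Q),Q)],-0.1,nd=2)
```

```text
52.15 [ 0.6761134  -0.14803747  0.06812676] [ 0.437  0.57  -0.34   1.967  0.396  0.201 -1.705] [1.1 0.4 1.4] tilt 25.942248876401713 2.9009122182365332
G in tool [ 0.00091138 -0.00095739  0.02284707]
-0.1 0 -0 0.17 0.01 0.01 -0; -0.1 0.01 -0.01 0.18 0 0 -0

end [ 0.6956 -0.1483  0.0309] 2
```

View pics/s15.png

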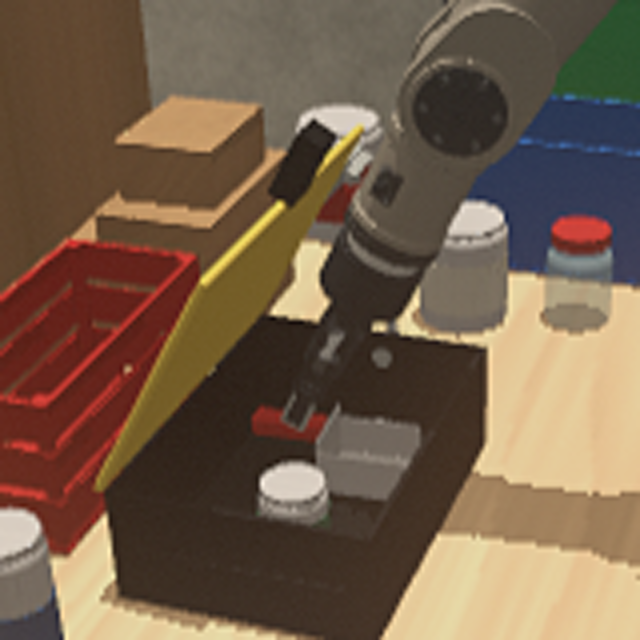

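View pics/w15.png

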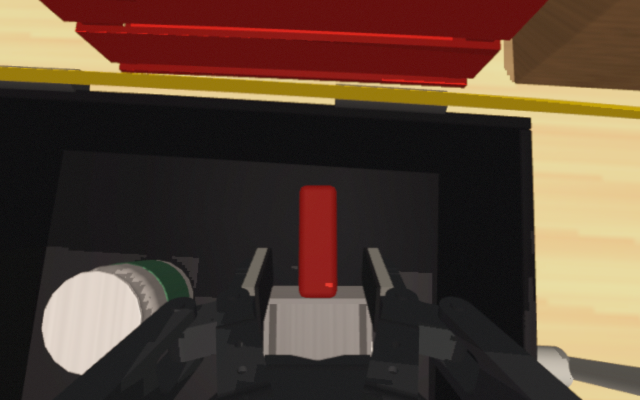

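>>> {"method": "apply_moves", "body": {"moves": "-0.1 0 0 0.17 -0.25 0 0; -0.1 0.01 -0.01 0.18 -0.25 0 0; -0.1 0 0 0 0 0 0; 1 0 0 0 0 0 0; 1 0 0 0 0 0 0; 1 0 0 0 0 0 0; 1 0 0 0 0 0 0; 1 0 0 0 0 0 0", "force": 50}}

```text
t: 52.82
eef_pos: [0.696, -0.1491, 0.0328]
tool_rot: [-0.151, 0.708, -0.675, 0.144]
contact_force: [-3.2, 0.6, 5.8]
gripper_width: 0.25
```

Run:
```python
from h import *
p,Rm,o=cur();print(o['t'],p,np.round(o['q'],3),o['gripper_width'],np.round(o['contact_force'],1),'tilt',np.degrees(np.arccos(-Rm[2,2])))
u=-Rm[:,2]
l=p+u*.20; l2=l+[-.045,0,.0]; G=p-.019*Rm[:,2]
# scoop: centre at crate centre -> G offset 40mm along scoop x
sx=np.array([np.cos(np.radians(2.8)),np.sin(np.radians(2.8)),0])
Gc=np.array([.501,.333,0])+sx*.040
d=np.array([Gc[0]-G[0],Gc[1]-G[1],0]); tgt=p+d; hi=tgt.copy();hi[2]=l[2]-.0
print('target TCP',tgt)
plan([(l,Rm),(l2,Rm),(hi,Rm)],1,nd=2,vmax=.037)
```

```text
52.8167 [ 0.69598754 -0.14908995  0.032829  ] [ 0.389  0.648 -0.297  1.91   0.41   0.208 -1.72 ] 0.24951381785695553 [-3.2  0.6  5.8] tilt 24.130624968804845
target TCP [0.54871106 0.33532232 0.032829  ]
1 -0 -0 -0.28 0 0 0; 1 0 -0 -0.28 0 0 0; 1 0 -0 -0.27 0 0 0; 1 0 -0 -0.28 0 0 0; 1 0 -0 -0.28 0 0 0; 1 0 -0 -0.28 0 0 0; 1 -0.01 0.17 -0.07 0 0 0; 1 -0.01 0.17 -0.08 0 0 0; 1 -0.29 -0 0 0 0 0; 1 -0.29 -0 0 0 0 0; 1 -0.29 -0 0 0 0 0; 1 -0.29 -0.01 0 0 0 0

1 -0.29 0 0 0 0 0; 1 -0.29 0 0 0 0 0; 1 -0.3 -0 0 0 0 0; 1 -0.29 -0 0.01 0 0 0; 1 -0.29 -0 -0 0 0 0; 1 -0.29 -0 -0 0 0 0; 1 -0.29 -0.01 -0 0 0 0; 1 -0.29 0 -0 0 0 0; 1 -0.29 0 -0 0 0 0; 1 -0.29 -0 -0 0 0 0

end [0.5487 0.3352 0.2152] 22
```

>>> {"method": "apply_moves", "body": {"moves": "1 0 0 -0.1 0 0 0; 1 0 0 -0.22 0 0 0; 1 0 0 -0.28 0 0 0; 1 0 0 -0.28 0 0 0; 1 0 0 -0.28 0 0 0; 1 0 0 -0.28 0 0 0; 1 0 0 -0.23 0 0 0; 1 -0.01 0.17 -0.07 0 0 0; 1 -0.01 0.17 -0.08 0 0 0"}}

```text
t: 53.57
eef_pos: [0.569, -0.1527, 0.2162]
tool_rot: [-0.151, 0.708, -0.674, 0.145]
contact_force: [-0.1, -1.0, -2.5]
gripper_width: 0.25
```

Run:
```python
from h import *
s=cam('side');p,Rm,o=cur();print(o['t'],p,np.round(o['q'],3),o['gripper_width'],np.round(o['contact_force'],1),'tilt',np.degrees(np.arccos(-Rm[2,2])))
cv2.imwrite('pics/s16.png',cv2.resize(s[0]['image'][60:260,200:400],None,fx=3,fy=3)[:,:,::-1])
```

```text
53.6167 [ 0.56306479 -0.15287852  0.21335911] [ 0.798  0.241 -0.657  2.064  0.118  0.483 -1.43 ] 0.24343750144824633 [-6.  -0.2 -4.8] tilt 23.688453803957742
```

View pics/s16.png

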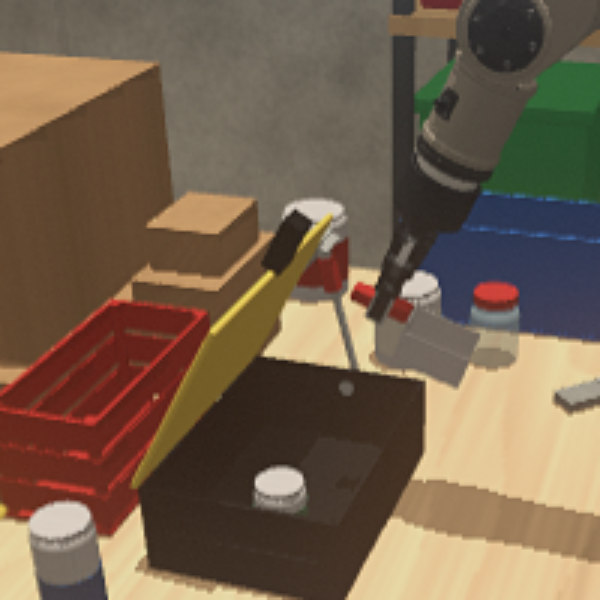

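```bash
cat >> h.py <<'E'
def scoopw(G,yaw,droop):
    # wireframe pts; G grip pt at (55,0,42); droop: bowl side down
    P=np.array([[-55,-32,0],[-55,32,0],[20,-32,0],[20,32,0],[20,-32,48],[20,32,48],[-55,-32,37],[-55,32,37],[20,0,42],[85,0,42]])/1000-np.array([55,0,42])/1000
    A=R.from_euler('z',yaw,degrees=True)*R.from_euler('y',-droop,degrees=True)
    return A.apply(P)+G
EDG=[(0,1),(0,2),(1,3),(2,3),(2,4),(3,5),(4,5),(0,6),(1,7),(6,4),(7,5),(8,9)]
E
python3 - <<'E'
from h import *
s=cam('side');p,Rm,o=cur();G=p-.019*Rm[:,2];print(o['t'],p)
ims=[]
for dr in (0,10,20,30):
    im=cv2.resize(s[0]['image'][120:210,290:370],None,fx=5,fy=5,interpolation=cv2.INTER_CUBIC)[:,:,::-1].copy()
    q=(proj(s,scoopw(G,2.8,dr))-[290,120])*5
    for a,b in EDG: cv2.line(im,tuple(int(v) for v in q[a]),tuple(int(v) for v in q[b]),(0,255,255),1)
    ims.append(im[::1])
m=np.vstack([np.hstack(ims[:2]),np.hstack(ims[2:])]);m=cv2.resize(m,(672,756)[::1]) if False else cv2.resize(m,(532,598))
cv2.imwrite('pics/ov.png',m)
E
```

```text
53.6667 [ 0.56462642 -0.15315822  0.21325956]
```

View pics/ov.png

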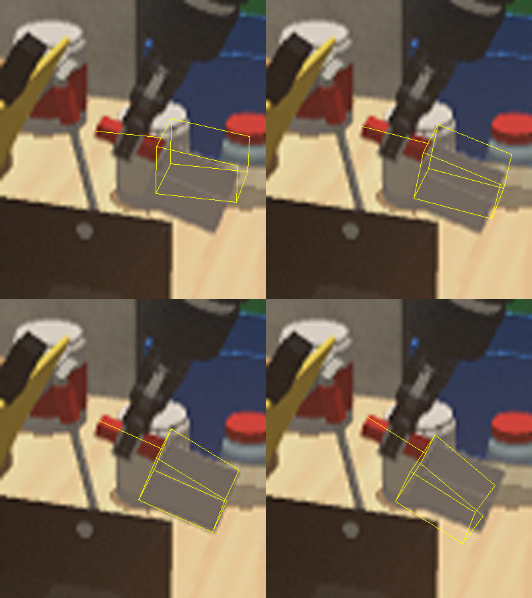

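Run:
```python
from h import *
p,Rm,o=cur()
Q=Rm@R.from_rotvec([np.radians(-19),0,0]).as_matrix();print(np.round(Q,3))
sx=np.array([np.cos(np.radians(2.8)),np.sin(np.radians(2.8)),0])
G=np.array([.501,.333,.19])+sx*.040
plan([(G2T(G,Q),Q)],1,nd=2,vmax=.037)
```

```text
[[ 0.047 -0.995  0.082]
 [-0.999 -0.047  0.002]
 [ 0.001 -0.082 -0.997]]
1 -0.29 0.01 0.02 -0.34 0 -0; 1 -0.29 0.01 0.03 -0.34 0 -0; 1 -0.29 0.01 0.02 -0.34 0 0; 1 -0.29 0 0.02 -0.34 0 0; 1 -0.29 0.01 0.03 -0.34 0 0; 1 -0.3 0.01 0.02 -0.34 0 0; 1 -0.29 0 0.02 -0.34 0 0; 1 -0.29 0.01 0.03 -0.33 0 0; 1 -0.29 0.01 0.02 -0.34 0 0; 1 -0.29 -0 0.03 -0.34 0 0; 1 -0.29 0 0.02 -0.34 0 0; 1 -0.29 0.01 0.03 -0.34 0 0

1 -0.29 -0 0.02 -0.34 0 0; 1 -0.29 0 0.02 -0.34 0 0

end [0.5427 0.3347 0.1716] 14
```

>>> {"method": "apply_moves", "body": {"moves": "1 -0.15 0.01 0.02 -0.34 0 0; 1 -0.29 0.01 0.03 -0.34 0 0; 1 -0.29 0.01 0.02 -0.34 0 0; 1 -0.29 0 0.02 -0.34 0 0; 1 -0.29 0.01 0.03 -0.34 0 0; 1 -0.3 0.01 0.02 -0.34 0 0; 1 -0.29 0 0.02 -0.34 0 0; 1 -0.29 0.01 0.03 -0.33 0 0; 1 -0.29 0.01 0.02 -0.34 0 0; 1 -0.29 0 0.03 -0.34 0 0; 1 -0.29 0 0.02 -0.34 0 0; 1 -0.29 0.01 0.03 -0.34 0 0", "force": 80}}

```text
t: 54.67
eef_pos: [0.5504, 0.2506, 0.1782]
tool_rot: [-0.048, 0.722, -0.688, 0.046]
contact_force: [0.4, -0.1, -1.8]
gripper_width: 0.239
```

>>> {"method": "apply_moves", "body": {"moves": "1 -0.29 0 0.02 -0.34 0 0; 1 -0.29 0 0.02 -0.34 0 0; 1 -0.14 0 0 0 0 0; 1 0 0 0 0 0 0"}}

```text
t: 55.0
eef_pos: [0.545, 0.3415, 0.1734]
tool_rot: [-0.033, 0.726, -0.687, 0.028]
contact_force: [-0.3, 1.3, -2.0]
gripper_width: 0.242
```

Run:
```python
from h import *
s=cam('side');c=cam('wrist');p,Rm,o=cur();G=p-.019*Rm[:,2];print(o['t'],p,np.round(o['q'],3),o['gripper_width'],np.round(o['contact_force'],1),'tilt',np.degrees(np.arccos(-Rm[2,2])),'G',G)
save(c[0],'w17.png')
ims=[]
for dr in (-6,0,6):
    im=cv2.resize(s[0]['image'][200:390,210:370],None,fx=3,fy=3,interpolation=cv2.INTER_CUBIC)[:,:,::-1].copy()
    q=(proj(s,scoopw(G,2.8,dr))-[210,200])*3
    for a,b in EDG: cv2.line(im,tuple(int(v) for v in q[a]),tuple(int(v) for v in q[b]),(0,255,255),1)
    ims.append(im)
cv2.imwrite('pics/ov2.png',cv2.resize(np.hstack(ims),(800,316)))
cv2.imwrite('pics/ov2b.png',cv2.resize(s[0]['image'][200:390,210:370],None,fx=3,fy=3,interpolation=cv2.INTER_CUBIC)[:,:,::-1])
```

```text
55.1 [0.54641467 0.335945   0.17295678] [-0.21   0.519 -0.631  1.725  0.436  0.963 -2.534] 0.2409697990897966 [ 0.9 -0.6 -2.9] tilt 4.976767902513215 G [0.54476822 0.33586729 0.19188514]
```

View pics/ov2.png

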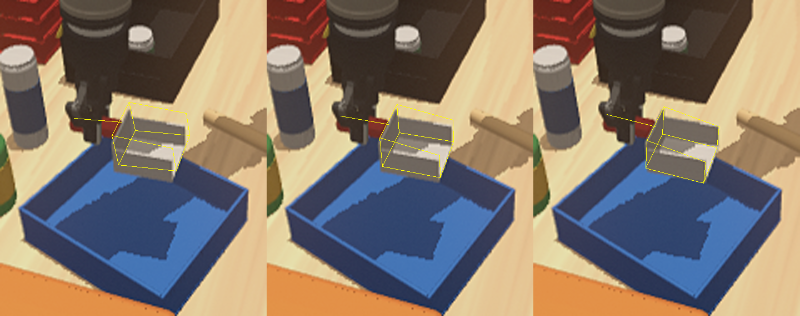

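View pics/w17.png

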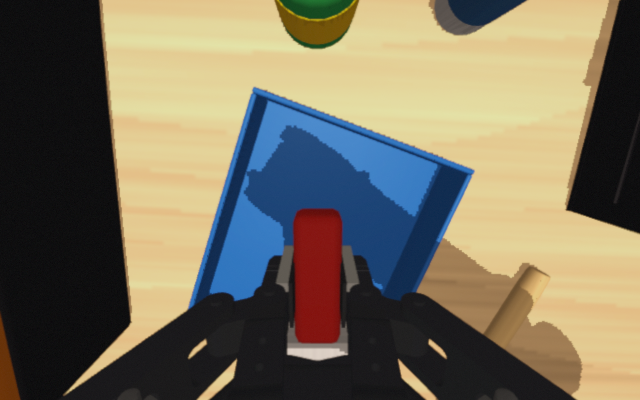

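Run:
```python
from h import *
c=cam('wrist')
A=onz(c,(255,90),.065);B=onz(c,(472,172),.065);print(A,B,np.linalg.norm(A-B))
d=(B-A)/np.linalg.norm(B-A);n=np.array([d[1],-d[0],0]); n=n if n[0]<0 else -n
print('centre est 120',(A+B)/2+n*.12,'100',(A+B)/2+n*.10,'yaw',np.degrees(np.arctan2(-n[1],-n[0])))
```

```text
[0.64148943 0.39055977 0.065     ] [0.58428478 0.20418766 0.065     ] 0.19495367218195445
centre est 120 [0.49816932 0.33258494 0.065     ] 100 [0.51728895 0.32671641 0.065     ] yaw -17.063231007476848
```

>>> {"method": "apply_moves", "body": {"moves": "1 0 0 0.15 -0.5 0 0; 1 0 0 0.25 -0.5 0 0; 1 0 0 0.25 0 0 0; 1 0 0 0.2 0 0 0; 1 0 0 0.1 0 0 0; 1 0 0 0.1 0 0 0; 1 0 0 0.04 0 0 0; 1 0 0 0.02 0 0 0; 1 0 0 0 0 0 0", "force": 60}}

```text
t: 55.9
eef_pos: [0.5521, 0.3359, 0.0409]
tool_rot: [-0.007, 0.724, -0.69, 0.006]
contact_force: [-0.1, -0.2, -1.6]
gripper_width: 0.241
```

Run:
```python
from h import *
s=cam('side');p,Rm,o=cur();G=p-.019*Rm[:,2];print(o['t'],p,o['gripper_width'],np.round(o['contact_force'],1),'tilt',np.degrees(np.arccos(-Rm[2,2])),'G',G)
ims=[cv2.resize(s[0]['image'][230:390,210:370],None,fx=4,fy=4,interpolation=cv2.INTER_CUBIC)[:,:,::-1].copy()]
im=ims[0].copy();q=(proj(s,scoopw(G,2.8,0))-[210,230])*4
for a,b in EDG: cv2.line(im,tuple(int(v) for v in q[a]),tuple(int(v) for v in q[b]),(0,255,255),1)
cv2.imwrite('pics/ov3.png',cv2.resize(np.hstack([ims[0],im]),(800,400)))
```

```text
55.95 [0.55225345 0.33614795 0.04139175] 0.23881875273798667 [ 0.1  0.7 -1.7] tilt 1.1050289438074674 G [0.5518892  0.33610822 0.06038822]
```

View pics/ov3.png

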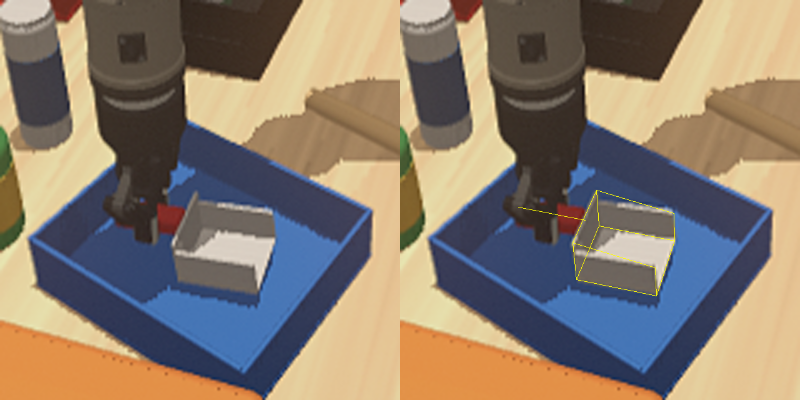

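>>> {"method": "apply_moves", "body": {"moves": "1 0 0 0.03 0 0 0; 1 0 0 0.025 0 0 0; 1 0 0 0.02 0 0 0; 1 0 0 0.01 0 0 0; 1 0 0 0 0 0 0; 1 0 0 0 0 0 0", "force": 40}}

```text
t: 56.45
eef_pos: [0.5518, 0.3357, 0.03]
tool_rot: [-0.006, 0.724, -0.69, 0.006]
contact_force: [-0.1, -0.3, -2.2]
gripper_width: 0.241
```

>>> {"method": "apply_moves", "body": {"moves": "1 0 0 0.01 0 0 0; 1 0 0 0.01 0 0 0; 1 0 0 0 0 0 0"}}

```text
t: 56.7
eef_pos: [0.5522, 0.3359, 0.0282]
tool_rot: [-0.007, 0.724, -0.69, 0.006]
contact_force: [-0.3, -1.4, 3.0]
gripper_width: 0.238
```

>>> {"method": "apply_moves", "body": {"moves": "1 0 0 0.01 0 0 0; 1 0 0 0 0 0 0; 1 0 0 0 0 0 0", "force": 20}}

```text
t: 56.95
eef_pos: [0.5525, 0.3359, 0.0279]
tool_rot: [-0.007, 0.724, -0.69, 0.006]
contact_force: [-0.4, -2.7, 9.8]
gripper_width: 0.239
```

Run:
```python
from h import *
s=cam('side');p,Rm,o=cur();print(o['t'],p,np.round(o['contact_force'],1))
cv2.imwrite('pics/s18.png',cv2.resize(s[0]['image'][230:390,210:370],None,fx=4,fy=4,interpolation=cv2.INTER_CUBIC)[:,:,::-1])
```

```text
57.0 [0.55249897 0.33595715 0.02791544] [-1.6 -2.3 10. ]
```

View pics/s18.png

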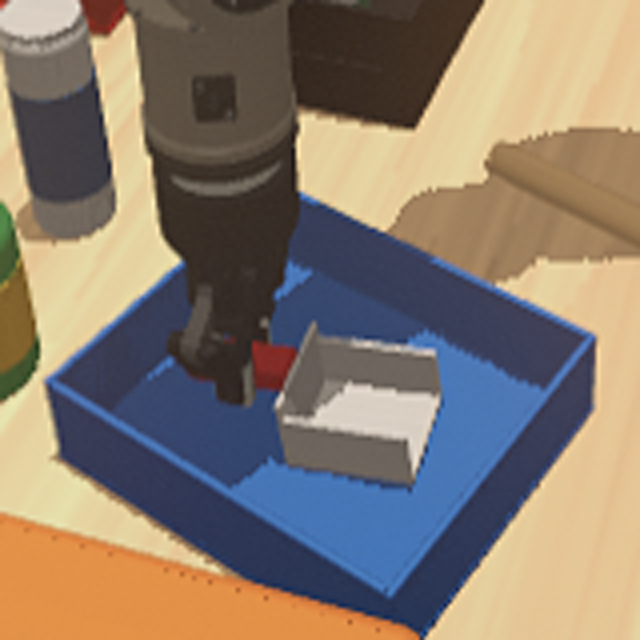

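>>> {"method": "apply_moves", "body": {"moves": "0.3 0 0 0 0 0 0; 0 0 0 0 0 0 0; -0.1 0 0 0 0 0 0; -0.1 0 0 0 0 0 0; -0.1 0 0 -0.1 0 0 0; -0.1 0 0 -0.2 0 0 0; -0.1 0 0 -0.3 0 0 0; -0.1 0 0 -0.3 0 0 0; -0.1 0 0 -0.3 0 0 0; -0.1 0 0.2 -0.3 0 0 0; -0.1 0 0.3 -0.1 0 0 0; -0.1 0 0.2 0 0 0 0"}}

```text
t: 58.0
eef_pos: [0.4644, 0.3337, 0.2204]
tool_rot: [-0.01, 0.724, -0.689, 0.006]
contact_force: [-0.9, -0.3, -0.3]
gripper_width: 0.546
```

Run:
```python
from h import *
s=cam('side');t=cam('top');p,Rm,o=cur();print(o['t'],p,np.round(o['contact_force'],1))
save(s[0],'s19.png');save(t[0],'t19.png')
cv2.imwrite('pics/s19z.png',cv2.resize(s[0]['image'][110:390,200:380],None,fx=2,fy=2,interpolation=cv2.INTER_CUBIC)[:,:,::-1])
```

```text
58.1 [0.46146755 0.33264193 0.21764375] [-0.   1.1  0.2]
```

View pics/s19z.png

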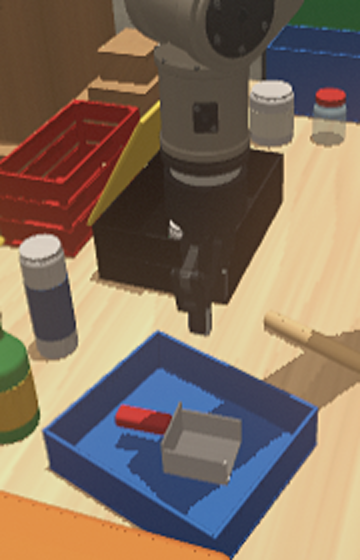

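View pics/t19.png

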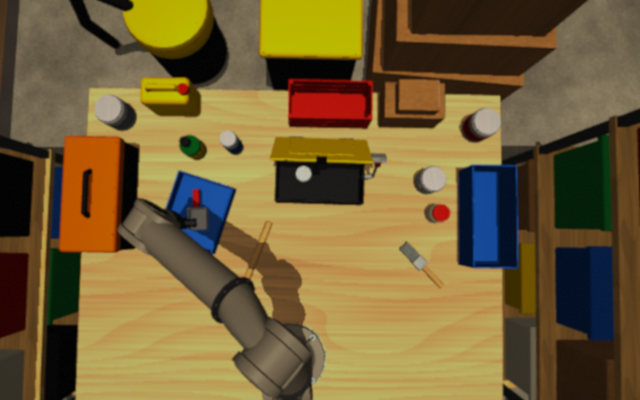

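Run:
```python
from h import *
t=cam('top')
im=cv2.resize(t[0]['image'][125:215,260:400],None,fx=5,fy=5,interpolation=cv2.INTER_CUBIC)[:,:,::-1].copy()
for f,col in ((.95,(0,0,255)),(1.045,(0,255,0)),(1.15,(255,0,0))):
    e=[H+.210*(-np.cos(f)*BX+np.array([0,0,np.sin(f)]))+y*BY for y in (-.15,.15)]
    q=(proj(t,e)-[260,125])*5; cv2.line(im,tuple(int(v) for v in q[0]),tuple(int(v) for v in q[1]),col,1)
cv2.imwrite('pics/t20.png',im);print(bot.get_obs()['t'])
```

```text
58.15
```

View pics/t20.png

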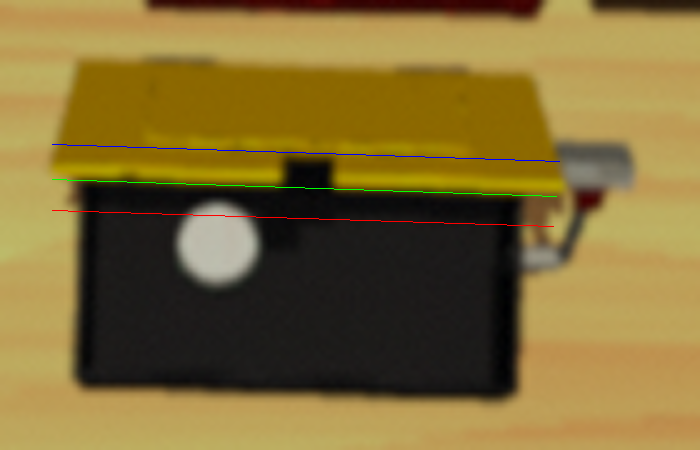

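The lid's lower front edge (lighter band at about row 180) lies on the green line for 1.045 rad, with the catch plate sitting over the stay's ball. The tin stands where it was. I'm handing in.

Run:
```python
from station import bot
print(bot.hand_in())
```

```text
the job is handed in; nothing more can be done
None
```

The lid is propped on the stay and the scoop lies flat on the crate floor. I handed in at about 58 s of the 72 s.

- **Lid and stay:** I raised the lid and swung the stay up, but letting go dragged the stay back from 1.70 to only about upright (1.58). The sinking lid then went down to about 1.0 rad beside it. I lifted the lid again to 1.34, pushed the stay back to about 1.8 with the fingers shut, and let the lid sink onto it.
- **Scoop:** I reached in under the lid and lifted the scoop out by its handle. It drooped about 20° in the grip, so I levelled it by tilting the tool. I then lowered it until it touched the crate floor with about 10 N, opened the fingers and backed off.

**Last checks:**
- The top view puts the lid at about 1.045 rad with its catch over the stay's ball, which agrees with a resting lid.
- The scoop lies flat near the middle of the crate.
- The tin and the other things appear not to have moved.
- The arm touches nothing, with a force reading of about 1 N.

**Less certain points:**
- I started reaching in about 1 s after the last picture, which still showed a little lid movement at about 1.055 rad. So the lid may only just have come to rest on the stay by then.
- One network reading of the lid angle (-0.26 rad) was plainly wrong, so I dropped it for my own measurement in the pictures.

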